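# Sound a post socket and fit the matching rest

### The job

The inspection fixture lacks its third rest. Sound the empty post socket to its bottom with the depth rod and stand the rod back in its stand; then, from the rack, fit in the socket the one post whose top comes level with the two fixed rests, and turn the clamp knob clockwise until it clicks over. Leave the other posts in the rack and everything else on the bench where it stands.

Things in the scene. Friction and masses are not known exactly. Their poses are not given: they have to be found in the camera images.
- fixture: inspection fixture, fixed: dark base plate 190 x 220 x 16 mm. On its front (-x) half a steel block (64 mm in x, 165 in y, flat top face 90 mm above the bench) holds the empty socket and, 90 mm from it towards -y, the clamp knob; on the back corners two square columns carry the fixed rests. Origin: centre of the underside, on the bench; z up. Its yaw is up to 0.35 rad either way
- socket_mouth (a point): centre of the mouth of the empty post socket, on the block's top face, 90 mm above the bench, at x -45, y +45 mm in the fixture's frame; axes those of the fixture. A plain vertical blind bore, 25 mm in diameter. Its flat bottom lies 30, 44 or 58 mm below the mouth; which one is unmarked and changes from start to start
- jaw_face (a point): middle of the top front edge of the clamp jaw, a steel block 26 mm wide on the socket's knob side, its top 15 mm above the face. Its flat front is 15.5 mm from the socket's axis and moves in by 4.5 mm, up to the post's shank, as the knob is turned
- rest_left_top (a point): centre of the flat top of the fixed rest at the fixture's +y back corner (round head 30 mm in diameter), at x +60, y +80 mm in the fixture's frame: 145 mm above the bench, 55 mm above the socket's face; axes those of the fixture. The other fixed rest is its mirror image at y -80 mm, same height
- clamp_knob (a joint): angle of the clamp's torque knob, rad, growing clockwise seen from above. It starts at 0, held there by its spring; it gives way at about 0.2 N m, passes a crest at 0.6 and then springs on by itself (the click) to its stop at 1.2, where it stays. Let go short of the crest it springs back to 0
- knob_grip (a point): on the knob's vertical axis, 137 mm above the bench: the height to grip its upright black bar, 62 mm long, 14 wide, 34 high (from 114 to 148 mm above the bench) on a 48 mm disc. The bar lies along this frame's x, so pinch it along y; at joint angle 0 it lies along the fixture's x
- rod_stand: steel block 64 x 64 mm, 50 mm high, fixed, with one vertical hole 16 mm in diameter in its middle, whose floor is 8 mm above the bench: the depth rod's stand. Origin: centre of the underside. It stands to the left or to the right of the fixture
- rod_grip (a point): middle of the depth rod's knurled handle (18 mm in diameter, 55 mm long), 138 mm above the flat tip and 27 mm below the top end; z points up the rod. The rod is 165 mm long: below the handle a plain 10 mm steel rod, 110 mm long, ring marks every 10 mm. It starts upright in its stand, tip on the hole's floor
- rod_tip (a point): centre of the depth rod's flat tip, 7 mm in diameter, tapered over 4 mm to the rod's 10 mm; z points up the rod
- rod: the depth rod as a body, origin at its tip, 130 g
- post_rack: aluminium rack block 225 x 64 x 32 mm, fixed, long side along its own x, with three pockets 26 mm in diameter at x -75, 0 and +75 mm, their floors 10 mm above the bench; in each stands one loose post, in any order. Origin: centre of the underside
- post_short_center (a point): centre (half-way up, on the axis) of the shortest steel rest post, 85 mm long: round head 30 mm in diameter and 18 mm high on top, below it a plain shank 22 mm in diameter with a 3 x 4 mm chamfer at the foot; z points up to the head. About 306 g, which varies
- post_mid_center (a point): centre (half-way up, on the axis) of the middle steel rest post, 99 mm long: round head 30 mm in diameter and 18 mm high on top, below it a plain shank 22 mm in diameter with a 3 x 4 mm chamfer at the foot; z points up to the head. About 356 g, which varies
- post_long_center (a point): centre (half-way up, on the axis) of the longest steel rest post, 113 mm long: round head 30 mm in diameter and 18 mm high on top, below it a plain shank 22 mm in diameter with a 3 x 4 mm chamfer at the foot; z points up to the head. About 407 g, which varies
- post_short: the shortest post as a body, origin at the centre of its foot
- post_mid: the middle post as a body, origin at the centre of its foot
- post_long: the longest post as a body, origin at the centre of its foot
- v_block: steel V-block, 75 x 55 x 50 mm, bystander
- bracket: flat L-shaped aluminium bracket, about 145 x 110 mm, 8 mm thick, bystander
- ring_gauge: plain steel ring, 72 mm across, 22 mm high, lying flat, bystander
- brush: cleaning brush, 170 mm long, bystander
- cleaner: white closed bottle, 60 mm across, 150 mm high, bystander
- caliper_case: flat black instrument case, 85 x 235 x 26 mm, bystander
- part_dish: shallow white dish, 100 mm across, 22 mm high, bystander
There are look-alikes about, which are no part of the job. What is shaped like the rod but purple is not meant.

How it is judged (in metres and radians):
On the way, in this order (a step that is already met when the one before it is completed fails the run):
1. the depth rod's tip rests on the bottom of the socket (horizontal distance between rod_tip and socket_mouth below 0.012 m and angle between rod_tip's own z axis and vertical below 0.2 rad and linear speed of rod below 0.006 m/s and (z of rod_tip in the frame of socket_mouth between -0.034 and -0.027 m or z of rod_tip in the frame of socket_mouth between -0.048 and -0.041 m or z of rod_tip in the frame of socket_mouth between -0.062 and -0.055 m)), for 0.2 s.
2. the rod stands in its stand again (horizontal distance between rod_tip and rod_stand below 0.006 m and z of rod_tip in the frame of rod_stand between 0.004 and 0.013 m and angle between rod_tip's own z axis and vertical below 0.2 rad), for 0.2 s.
3. a post is bottomed in the socket with its top level with the fixed rests (((horizontal distance between post_short_center and socket_mouth below 0.006 m and angle between post_short_center's own z axis and vertical below 0.08 rad and z of post_short_center in the frame of rest_left_top between -0.0455 and -0.0395 m) or (horizontal distance between post_mid_center and socket_mouth below 0.006 m and angle between post_mid_center's own z axis and vertical below 0.08 rad and z of post_mid_center in the frame of rest_left_top between -0.0525 and -0.0465 m) or (horizontal distance between post_long_center and socket_mouth below 0.006 m and angle between post_long_center's own z axis and vertical below 0.08 rad and z of post_long_center in the frame of rest_left_top between -0.0595 and -0.0535 m))), for 0.2 s.
4. the clamp knob has clicked over (value of joint clamp_knob above 1 rad), for 0.1 s.
At the end, for the whole second after the job is handed in: Matching post bottomed in the socket, upright (0.08 rad), on axis within 6 mm, top level with the fixed rests within 3 mm, at rest; knob past its click (over 1.0 rad); rod down in its stand (within 6 mm, tilt under 0.2 rad), at rest; the other two posts within 12 mm of their start, upright (all of step 2 and linear speed of rod below 0.01 m/s and (((horizontal distance between post_short_center and socket_mouth below 0.006 m and angle between post_short_center's own z axis and vertical below 0.08 rad and z of post_short_center in the frame of rest_left_top between -0.0455 and -0.0395 m) and linear speed of post_short below 0.01 m/s and (distance of post_mid_center from where it was at the start of the episode below 0.012 m and angle between post_mid_center's own z axis and vertical below 0.15 rad) and (distance of post_long_center from where it was at the start of the episode below 0.012 m and angle between post_long_center's own z axis and vertical below 0.15 rad)) or ((horizontal distance between post_mid_center and socket_mouth below 0.006 m and angle between post_mid_center's own z axis and vertical below 0.08 rad and z of post_mid_center in the frame of rest_left_top between -0.0525 and -0.0465 m) and linear speed of post_mid below 0.01 m/s and (distance of post_short_center from where it was at the start of the episode below 0.012 m and angle between post_short_center's own z axis and vertical below 0.15 rad) and (distance of post_long_center from where it was at the start of the episode below 0.012 m and angle between post_long_center's own z axis and vertical below 0.15 rad)) or ((horizontal distance between post_long_center and socket_mouth below 0.006 m and angle between post_long_center's own z axis and vertical below 0.08 rad and z of post_long_center in the frame of rest_left_top between -0.0595 and -0.0535 m) and linear speed of post_long below 0.01 m/s and (distance of post_short_center from where it was at the start of the episode below 0.012 m and angle between post_short_center's own z axis and vertical below 0.15 rad) and (distance of post_mid_center from where it was at the start of the episode below 0.012 m and angle between post_mid_center's own z axis and vertical below 0.15 rad))) and value of joint clamp_knob above 1 rad); the robot touches nothing.
It fails at once if a bystander on the bench is pushed more than 30 mm (distance of any of v_block, bracket, ring_gauge, brush, cleaner, caliper_case, part_dish from where it was at the start of the episode above 0.03 m).
It also fails if it takes over 72 s, if anything falls off the work surface, if the arm or the gripper's body presses on something with over 40 N, if the wrist force passes 120 N, or if a joint passes its speed limit or range.

### The arm

A 6-joint arm with a two-finger parallel gripper is mounted at the origin on the work surface. World frame = base frame: x ahead of the robot, y to its left, z up, the work surface at z = 0. Lengths are in mm, angles in rad, forces in N, time in s.
With the tool pointing down it reaches from about 275 to 1000 mm from the base axis. Payload 8.4 kg.
Tool frame: the origin (TCP) lies on the mounting face of the last link; the fingertips stand 173 mm ahead of it and the grasp point (between the pads) lies 155 mm ahead of it; z points along the fingers, y is the direction in which the jaws open and shut (so a half turn about z gives the same grasp; the last joint's range is limited). The gripper opens to 85 mm and grips with 20 to 120 N. Pads are 22 mm wide; open, the fingers measure 114 mm over their backs; the gripper's body (76 mm by 85 mm) begins 54 mm behind the grasp point. The pads swing forward as they close: fully open they stand 13 mm farther back than shut.
Start: joints at [1.334, 0.353, 1.633, -0, 1.155, -0.002], TCP at [145.404, 607.855, 404.681] pointing down, gripper open.
Joint ranges: [-2.63, 2.63], [-0.92, 2.1], [0.06, 2.66], [-1.3, 4.44], [0, 2.69], [-3.02, 3.02]. Speed limits (rad/s): [2.22, 2.22, 2.79, 3.14, 3.14, 3.14].

### API

Orientations are given as [roll, pitch, yaw] about the fixed x, y, z axes, in that order (R = Rz(yaw) Ry(pitch) Rx(roll)).
In Python, from rig import readout, imaging, ticket gives the robot as it stands.
- The arm moves only by the tool step_arm, never from a script. Its argument "deltas" is a list of rows, each an object with "translation": the shift along the tool's x, y, z in cm, a list of three; "rot": the turn, a rotation vector about the tool's x, y, z in rad, a list of three. In form: [{"translation": [x, y, z], "rot": [rx, ry, rz]}, ...]. A call has 1 to 8 rows; each row is the pose to reach, as a shift and turn from the pose commanded when the call began, along the tool's axes at that moment; what a row does not reach only later rows make up. A row lasts 1/8 s, in which the tool goes at most 62.5 mm and 10.7 degrees, less where a joint would pass 70% of its speed; a pose out of reach is approached as far as the arm can. A call with a gripper value outside its range is refused whole. "grip" is the closure in counts, from 0 (fully open) to 255 (shut), set as the call begins (left out, the last holds). The fingers move at their own pace and stop on an object; "squeeze" is the grip in N (left out, the last holds). Time passes only in rows, so rows that repeat a pose let the fingers close. It gives the time, the measured TCP pose, the force and the opening at its end, in the units of the state.
- readout.sense(): the state, without advancing time (a new reading comes with each control period).
- imaging.grab_frame(name): name is "scene" or "top" or "wrist"; returns a dict with "image" (400x640x3 uint8, red, green, blue), "camera_matrix" (3x3 intrinsics, pixels), "world_to_cam" (4x4, takes a point from world to camera coordinates). Camera axes: x right, y up, looking along -z (the intrinsics and any distortion apply to the point x, -y, -z); pixel columns grow to the right and rows downward; lengths in mm; the calibration is good to about 2 mm. A picture is of the moment at which its call begins. There is no depth.
- ticket.sign_off(): hands the job in, once; it reports no verdict.
The state is a dict: "clock": time; "qpos": joint angles; "qvel": joint speeds; "joint_efforts": joint torques, N m; "eef_pos": TCP position; "tcp_rot": TCP orientation; "contact_force": force on the tool from outside, world axes, zero at the start; "wrist_torque": the same for the moment, N m; "opening": opening from 0.0 (shut) to 1.0 (fully open).
Only numpy, scipy, OpenCV 4.12 (cv2) and the standard library are available. Lean on these libraries where they do the work, as an engineer would, in place of code of your own. Each camera call takes 0.05 s, during which the arm holds its last target.

## Working session

There is one attempt and no reset: what is moved stays moved. The work goes in short steps, Python scripts to look and compute and a tool call to move; the robot and the scene stay as the last step left them, time stands still between calls to the robot, and variables do not carry over. Pictures are saved under pics/ and viewed, and the job is handed in when it is done.

Besides the shell and the picture viewer there is one more tool, called after ">>>" as name([rows], argument=value, ...), one row to a line, values as JSON. step_arm: Moves the arm, as the interface text tells. Its arguments: {"type":"object","properties":{"deltas":{"type":"array","items":{"type":"object","properties":{"translation":{"type":"array","items":{"type":"number"}},"rot":{"type":"array","items":{"type":"number"}}}}},"grip":{"type":"number"},"squeeze":{"type":"number"}},"required":["deltas"]}

```bash
ls; mkdir -p pics; python3 - <<'E'
from rig import readout, imaging
import cv2
print(readout.sense())
for n in ["scene","top","wrist"]:
    f=imaging.grab_frame(n)
    cv2.imwrite(f"pics/{n}0.png",f["image"][:,:,::-1])
    print(n,f["camera_matrix"].tolist(),f["world_to_cam"].round(4).tolist(),[k for k in f])
E
```

```text
pics
{'clock': 0.0, 'qpos': array([ 1.33359468e+00,  3.53658084e-01,  1.63414044e+00, -6.90615271e-06,
        1.15517782e+00, -2.39633573e-03]), 'qvel': array([ 0.00156903, -0.00113828, -0.00089321, -0.00138971, -0.0018348 ,
       -0.00026742]), 'joint_efforts': array([ 9.00945452e-04, -6.05243325e+01, -3.42059970e+01,  2.08573538e-04,
        9.36608179e-03, -7.66707444e-05]), 'eef_pos': array([145.35257588, 607.62354115, 403.95260115]), 'tcp_rot': array([-3.14020895e+00,  2.99852805e-06,  2.90679014e+00]), 'contact_force': array([-0.58578516, -0.952644  , -0.10692522]), 'wrist_torque': array([ 0.01521648, -0.02054022, -0.03117469]), 'opening': 0.9954134582885471}
scene [[373.6783171524971, 0.0, 321.384719444729], [0.0, 373.6783171524971, 198.39908779535588], [0.0, 0.0, 1.0]] [[0.8038, 0.5949, -0.0101, -454.8834], [-0.3562, 0.4948, 0.7926, 114.0478], [0.4765, -0.6335, 0.6096, -1353.4334], [0.0, 0.0, 0.0, 1.0]] ['image', 'camera_matrix', 'world_to_cam']
top [[381.4060066980131, 0.0, 321.93923488478254], [0.0, 381.4060066980131, 195.31872003184858], [0.0, 0.0, 1.0]] [[0.0112, -0.9999, -0.0075, 20.5546], [0.9949, 0.0104, 0.1001, -595.123], [-0.1001, -0.0086, 0.9949, -1122.8652], [0.0, 0.0, 0.0, 1.0]] ['image', 'camera_matrix', 'world_to_cam']
wrist [[294.4330703556678, 0.0, 321.6653095688712], [0.0, 294.4330703556678, 195.67040488714056], [0.0, 0.0, 1.0]] [[0.2329, 0.9725, -0.0013, -625.069], [-0.933, 0.223, -0.2825, 36.4071], [-0.2745, 0.067, 0.9593, -380.0061], [0.0, 0.0, 0.0, 1.0]] ['image', 'camera_matrix', 'world_to_cam']
```

View pics/scene0.png

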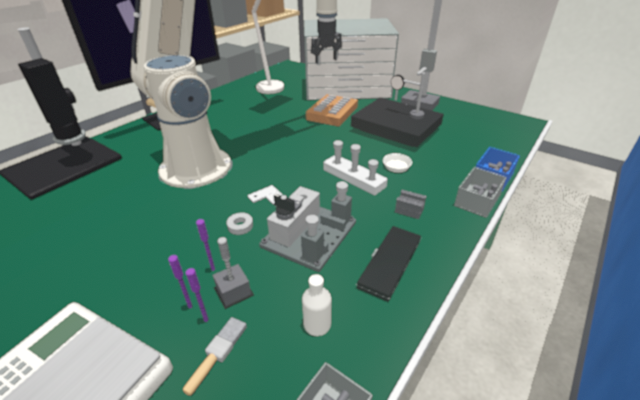

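View pics/top0.png

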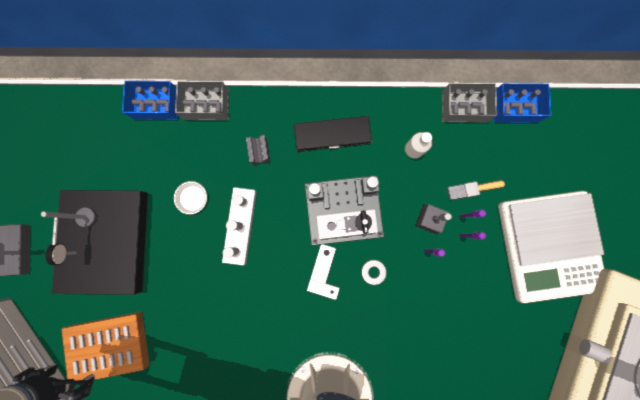

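View pics/wrist0.png

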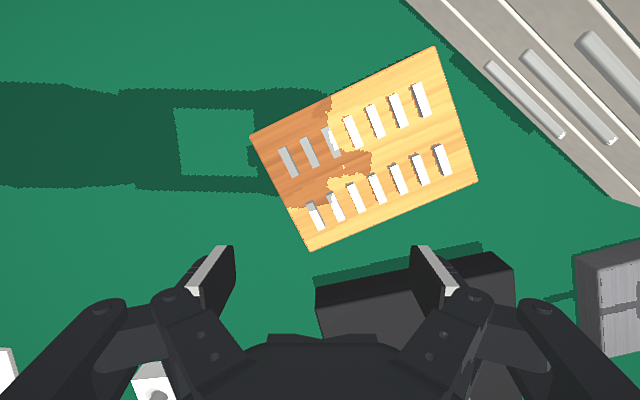

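The top view shows the fixture near (345,210), the rod stand near (434,218) with purple look-alikes beside it, and the rack near (238,225). I'll zoom in on those.

```bash
cat > h.py <<'E'
import numpy as np, cv2
from rig import readout, imaging
from scipy.spatial.transform import Rotation as R
def cam(n): return imaging.grab_frame(n)
def ray(f,u,v):
    K=f["camera_matrix"];W=f["world_to_cam"]
    d=np.array([(u-K[0,2])/K[0,0],-(v-K[1,2])/K[1,1],-1.])
    return -W[:3,:3].T@W[:3,3], W[:3,:3].T@d
def onz(f,u,v,z):
    c,d=ray(f,u,v); return c+d*(z-c[2])/d[2]
def proj(f,p):
    K=f["camera_matrix"];W=f["world_to_cam"]
    q=W[:3,:3]@np.asarray(p,float)+W[:3,3]
    return np.array([K[0,2]+K[0,0]*q[0]/-q[2],K[1,2]+K[1,1]*q[1]/q[2]])
def tri(fs,uvs):
    A=np.zeros((3,3));b=np.zeros(3)
    for f,(u,v) in zip(fs,uvs):
        c,d=ray(f,u,v);d=d/np.linalg.norm(d);P=np.eye(3)-np.outer(d,d);A+=P;b+=P@c
    return np.linalg.solve(A,b)
def pose():
    s=readout.sense();return s["eef_pos"],R.from_euler('xyz',s["tcp_rot"])
def save(img,name,box=None,k=1):
    if box: x0,y0,x1,y1=box; img=img[y0:y1,x0:x1]
    cv2.imwrite(f"pics/{name}.png",cv2.resize(img[:,:,::-1],None,fx=k,fy=k,interpolation=cv2.INTER_CUBIC))
def go(p,yaw):
    "tool deltas (cm, rotvec) to reach world TCP p with tool down yaw"
    P,Q=pose();T=R.from_euler('xyz',[np.pi,0,yaw])
    return Q.inv().apply(np.asarray(p)-P)/10,(Q.inv()*T).as_rotvec()
E
python3 - <<'E'
from h import *
f=cam("top")
save(f["image"],"topA",(295,165,495,305),4)
save(f["image"],"topB",(170,165,320,285),5)
E
```

```text
(no output)
```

View pics/topA.png

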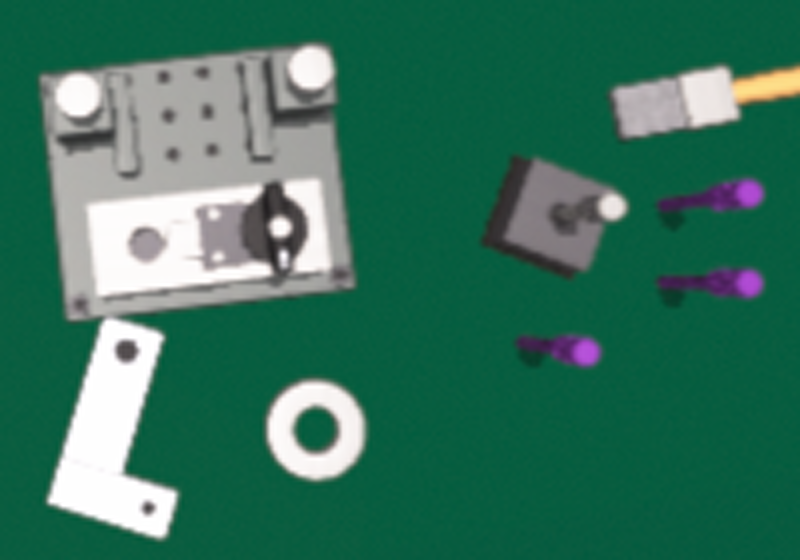

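View pics/topB.png

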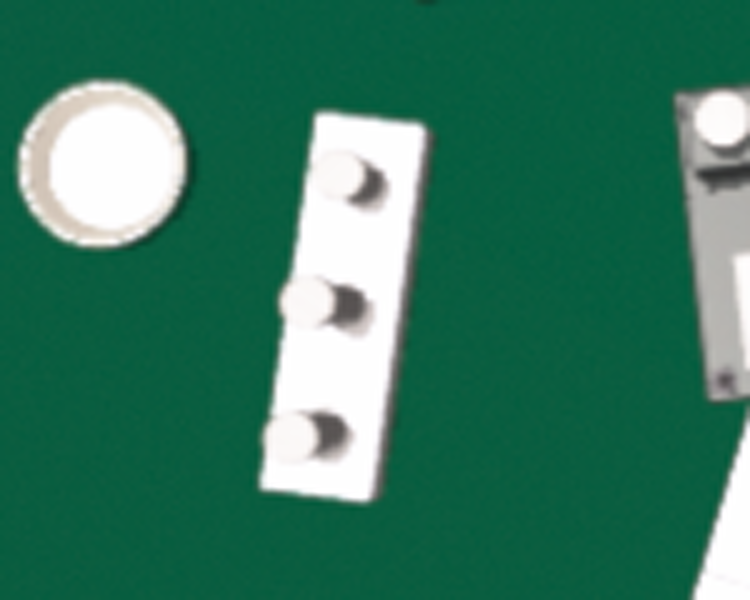

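```bash
python3 - <<'E'
from h import *
f=cam("top")
A=lambda x,y:((x+.5)/4-.5+295,(y+.5)/4-.5+165)
B=lambda x,y:((x+.5)/5-.5+170,(y+.5)/5-.5+165)
L=onz(f,*A(79,96),145);Rr=onz(f,*A(311,69),145)
d=L-Rr;yaw=np.arctan2(-d[0],d[1]);print("rests",L,Rr,np.linalg.norm(d),"yaw",yaw)
Rz=R.from_euler('z',yaw)
o=(L+Rr)/2-Rz.apply([60,0,0]);o[2]=0
print("origin",o)
s=o+Rz.apply([-45,45,90]);k=o+Rz.apply([-45,-45,137]);print("socket",s,"knob",k, "socket direct",onz(f,*A(148,244),90),"knob direct",onz(f,*A(281,226),148))
# rod
print("rodtop",onz(f,*A(610,206),173))
print("stand hole", onz(f,*A(566,218),50))
c=[onz(f,*A(*p),50)[:2] for p in [(528,160),(621,192),(588,272),(504,240)]];print("stand corners",np.round(c,1),np.mean(c,0))
for p,(zs) in [((343,174),0),((309,302),0),((292,437),0)]:
    print([ (z,onz(f,*B(*p),z).round(1)[:2].tolist()) for z in (95,109,123)])
rc=[(316,112),(428,122),(374,500),(260,488)]
c=np.array([onz(f,*B(*p),32)[:2] for p in rc]);print(c.round(1),c.mean(0))
e=(c[0]+c[1])/2-(c[2]+c[3])/2;print(np.linalg.norm(e),e/np.linalg.norm(e))
E
```

```text
rests [601.41113182  46.79468169 145.        ] [ 621.56314397 -111.10799365  145.        ] 159.18341143088833 yaw 0.12693679531979538
origin [551.96987767 -39.75242691   0.        ]
socket [501.63510431  -0.81130994  90.        ] knob [513.0287607  -90.08720027 137.        ] socket direct [502.58356417  -2.02752227  90.        ] knob direct [514.41068261 -90.35458283 148.        ]
rodtop [ 529.0193891  -303.43637456  173.        ]
stand hole [ 525.9014325  -310.20489258   50.        ]
stand corners [[ 568.4 -283. ]
 [ 545.5 -351. ]
 [ 486.5 -325.6]
 [ 509.2 -264.4]] [ 527.41625223 -305.99579342]
[(95, [574.1, 265.2]), (109, [572.9, 262.0]), (123, [571.7, 258.7])]
[(95, [501.1, 282.0]), (109, [500.8, 278.6]), (123, [500.6, 275.2])]
[(95, [425.3, 289.0]), (109, [426.0, 285.5]), (123, [426.7, 281.9])]
[[617.2 297.2]
 [611.8 229.1]
 [385.7 254.7]
 [391.9 322.8]] [501.62241033 275.97441387]
227.14855858468894 [ 0.99364207 -0.11258525]
```

```bash
python3 - <<'E'
from h import *
print(go([500,150,420],2.3),go([527.5,-305,420],1.57))
f=cam("wrist");P,Q=pose();W=f["world_to_cam"];c=-W[:3,:3].T@W[:3,3]
print("cam in tool",Q.inv().apply(c-P),"axis",Q.inv().apply(-W[2,:3]))
E
```

```text
(array([-45.13748185, -36.26866559,  -1.54126755]), array([-6.45156916e-04,  2.10187356e-04,  6.06764052e-01])) (array([-58.3987763 , -79.88001405,  -1.51202715]), array([-5.60374435e-04,  4.53105544e-04,  1.33676402e+00]))
cam in tool [72.29019666  0.75497056 30.14699317] axis [-2.82562224e-01 -3.64738832e-04  9.59248902e-01]
```

>>> step_arm([
  {"translation": [-45.1,-36.3,-1.5],"rot": [0,0,0.607]},
  {"translation": [-45.1,-36.3,-1.5],"rot": [0,0,0.607]},
  {"translation": [-45.1,-36.3,-1.5],"rot": [0,0,0.607]},
  {"translation": [-45.1,-36.3,-1.5],"rot": [0,0,0.607]},
  {"translation": [-45.1,-36.3,-1.5],"rot": [0,0,0.607]},
  {"translation": [-45.1,-36.3,-1.5],"rot": [0,0,0.607]},
  {"translation": [-45.1,-36.3,-1.5],"rot": [0,0,0.607]},
  {"translation": [-45.1,-36.3,-1.5],"rot": [0,0,0.607]},
], grip=0, squeeze=40)

```text
clock: 1.3
eef_pos: [452.1, 210.7, 418.0]
tcp_rot: [3.141, 0.0, 2.3]
contact_force: [0.5, 1.1, 0.2]
opening: 1.001
```

```bash
python3 - <<'E'
from h import *
print(pose()[0],go([500,150,420],2.3),go([527.5,-305,420],1.57))
E
```

```text
[452.1267778  210.67655686 418.00107379] (array([-7.71446293, -0.4715814 , -0.19881989]), array([ 0.0008274 ,  0.0001897 , -0.00013689])) (array([-43.4801795 , -28.73154853,  -0.21541984]), array([ 8.59560337e-04, -1.20800161e-04,  7.29863067e-01]))
```

>>> step_arm([
  {"translation": [-43.5,-28.7,-0.2],"rot": [0,0,0.73]},
  {"translation": [-43.5,-28.7,-0.2],"rot": [0,0,0.73]},
  {"translation": [-43.5,-28.7,-0.2],"rot": [0,0,0.73]},
  {"translation": [-43.5,-28.7,-0.2],"rot": [0,0,0.73]},
  {"translation": [-43.5,-28.7,-0.2],"rot": [0,0,0.73]},
  {"translation": [-43.5,-28.7,-0.2],"rot": [0,0,0.73]},
  {"translation": [-43.5,-28.7,-0.2],"rot": [0,0,0.73]},
  {"translation": [-43.5,-28.7,-0.2],"rot": [0,0,0.73]},
])

```text
clock: 2.3
eef_pos: [523.8, -284.4, 419.7]
tcp_rot: [3.141, 0.0, 1.57]
contact_force: [0.6, 0.4, 1.4]
opening: 1.0
```

```bash
python3 - <<'E'
from h import *
print(pose()[0],go([527.5,-305,420],1.57))
f=cam("wrist");save(f["image"],"w1")
E
```

```text
[ 523.7544889  -284.40485427  419.67098228] (array([-2.05903309,  0.37721303, -0.03262539]), array([ 4.38368621e-04,  5.40272742e-05, -4.89350578e-04]))
```

View pics/w1.png

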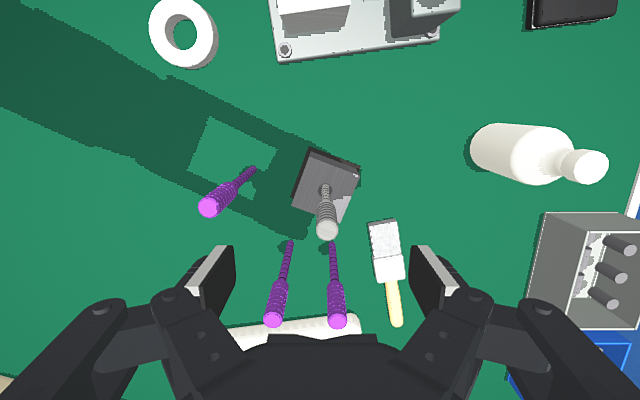

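The wrist view shows the steel rod in its stand, with the rod top at (327,230) and the hole at (326,190). The three purple look-alikes have their tops at (273,319), (337,319) and (208,207).

```bash
python3 - <<'E'
from h import *
f=cam("wrist");save(f["image"],"w2",(270,130,390,250),6)
print(onz(f,327,230,173),onz(f,326,190,50))
for p in [(273,319),(337,319),(208,207)]: print(onz(f,*p,165))
for p in [(291,241),(331,246),(252,169)]: print(onz(f,*p,0))
E
```

```text
[ 528.86947595 -311.25442452  173.        ] [ 530.07234668 -312.53814014   50.        ]
[ 480.11263532 -402.08252075  165.        ]
[ 538.33072482 -402.35634936  165.        ]
[ 433.27372408 -294.32409106  165.        ]
[ 480.34689627 -402.90826951    0.        ]
[ 538.28631658 -411.10224597    0.        ]
[ 431.43855243 -296.84294706    0.        ]
```

View pics/w2.png

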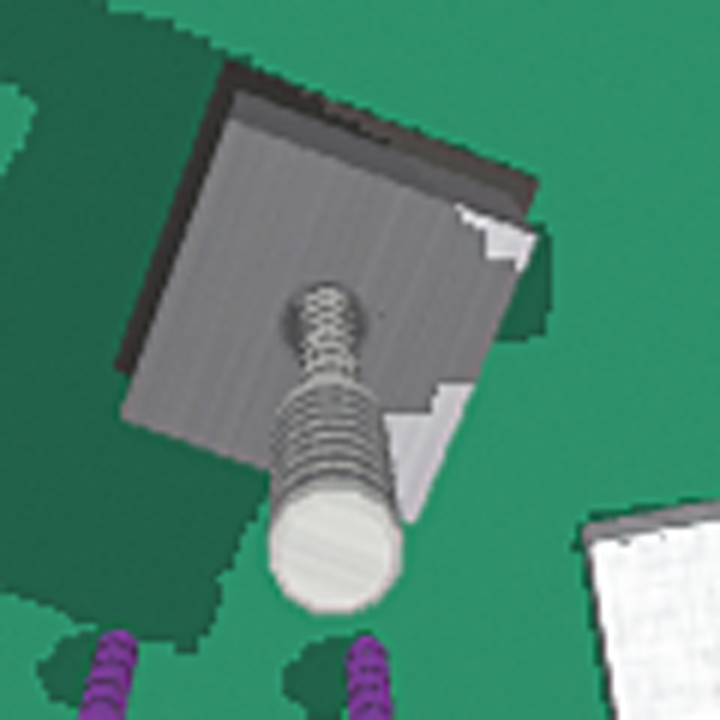

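```bash
python3 - <<'E'
from h import *
f=cam("wrist");A=lambda x,y:((x+.5)/6-.5+270,(y+.5)/6-.5+130)
print(pose()[0])
print(onz(f,*A(335,548),173),onz(f,*A(325,320),50))
c=[onz(f,*A(*p),50)[:2] for p in [(232,120),(537,236),(410,522),(120,415)]];print(np.round(c,1),np.mean(c,0))
E
```

```text
[ 523.69620586 -284.9728509   419.13689612]
[ 526.96827517 -299.70411426  173.        ] [ 526.64862196 -299.73169049   50.        ]
[[ 509.  -260.2]
 [ 568.1 -283.1]
 [ 543.9 -342.4]
 [ 485.4 -319.2]] [ 526.58531156 -301.21371273]
```

```bash
python3 - <<'E'
from h import *
f=cam("wrist");print(pose()[0]);save(f["image"],"w3",(270,130,390,250),6)
im=f["image"].astype(int)
g=cv2.cvtColor(f["image"],cv2.COLOR_RGB2HSV)
m=((g[:,:,1]<40)&(g[:,:,2]>200)).astype(np.uint8);m[:, :300]=0;m[:,350:]=0;m[:205]=0;m[250:]=0
n,l,s,c=cv2.connectedComponentsWithStats(m)
for i in range(1,n): 
    if s[i,4]>50: print(s[i],c[i],onz(f,*c[i],173))
E
```

```text
[ 523.5515574  -283.30063635  419.09191848]
[317 220  21  20 320] [327.065625 229.340625] [ 527.60019707 -303.78667353  173.        ]
```

View pics/w3.png

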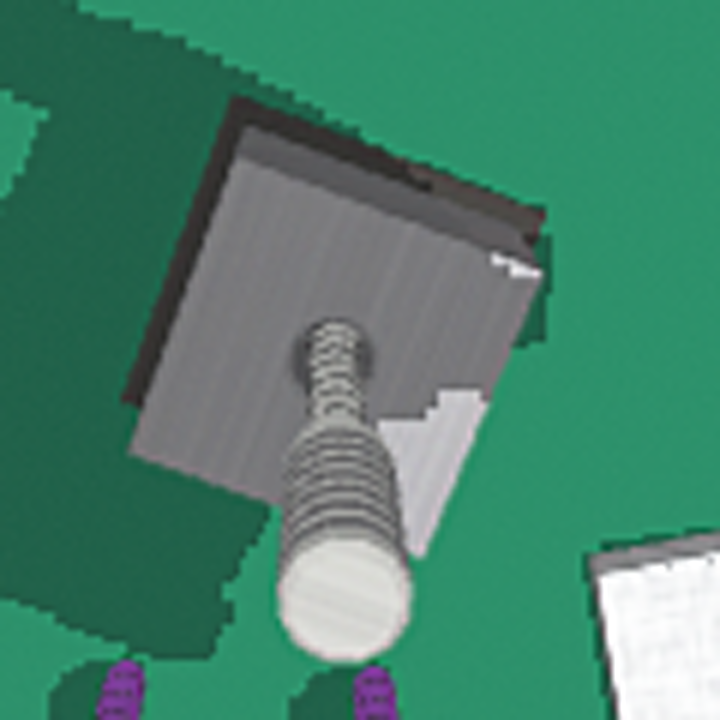

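```bash
python3 - <<'E'
from h import *
print(pose()[0],go([528,-303.5,420],1.57),go([528,-303.5,301],1.57))
E
```

```text
[ 523.5515574  -283.30063635  419.09191848] (array([-2.01838834,  0.45152602, -0.09224003]), array([-0.00064247, -0.00056633, -0.00254195])) (array([-2.02511798,  0.45918002, 11.8077556 ]), array([-0.00064247, -0.00056633, -0.00254195]))
```

>>> step_arm([
  {"translation": [-2,0.4,0],"rot": [0,0,0]},
  {"translation": [-2,0.4,0],"rot": [0,0,0]},
  {"translation": [-2,0.4,0],"rot": [0,0,0]},
  {"translation": [-2,0.4,3],"rot": [0,0,0]},
  {"translation": [-2,0.4,6],"rot": [0,0,0]},
  {"translation": [-2,0.4,6],"rot": [0,0,0]},
  {"translation": [-2,0.4,6],"rot": [0,0,0]},
])

```text
clock: 3.38
eef_pos: [528.2, -302.0, 360.7]
tcp_rot: [3.141, 0.0, 1.57]
contact_force: [0.2, 0.6, 0.6]
opening: 0.996
```

```bash
python3 - <<'E'
from h import *
f=cam("wrist");print(pose()[0]);save(f["image"],"w4")
print(go([528,-303.5,301],1.57), proj(f,[528,-303.5,173]))
E
```

```text
[ 528.2959885  -302.19284942  361.02246605]
(array([-0.12514326, -0.03955665,  6.00230799]), array([0.00167173, 0.00093095, 0.00021659])) [321.49996723 241.01513739]
```

View pics/w4.png

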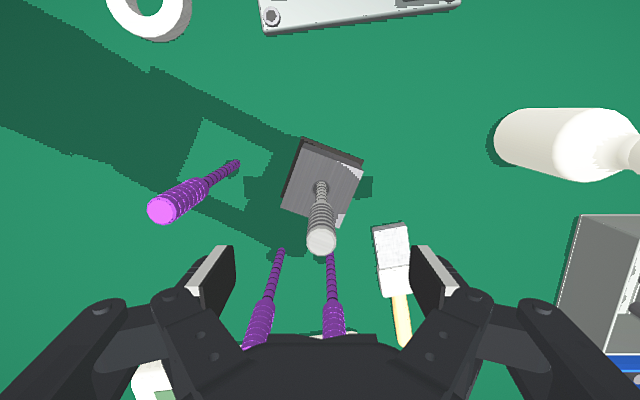

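>>> step_arm([
  {"translation": [-0.1,0,3],"rot": [0,0,0]},
  {"translation": [-0.1,0,6],"rot": [0,0,0]},
  {"translation": [-0.1,0,6],"rot": [0,0,0]},
  {"translation": [-0.1,0,6],"rot": [0,0,0]},
])

```text
clock: 3.92
eef_pos: [528.4, -303.5, 301.3]
tcp_rot: [3.14, 0.001, 1.57]
contact_force: [-0.6, 0.8, 0.1]
opening: 0.996
```

>>> step_arm([
  {"translation": [0,0,0],"rot": [0,0,0]},
  {"translation": [0,0,0],"rot": [0,0,0]},
  {"translation": [0,0,0],"rot": [0,0,0]},
  {"translation": [0,0,0],"rot": [0,0,0]},
  {"translation": [0,0,0],"rot": [0,0,0]},
  {"translation": [0,0,0],"rot": [0,0,0]},
  {"translation": [0,0,0],"rot": [0,0,0]},
  {"translation": [0,0,0],"rot": [0,0,0]},
], grip=255, squeeze=60)

```text
clock: 4.92
eef_pos: [527.9, -303.3, 299.8]
tcp_rot: [3.141, 0.0, 1.57]
contact_force: [-0.6, 0.9, 5.4]
opening: 0.193
```

```bash
python3 - <<'E'
from h import *
s=readout.sense();print(s["eef_pos"],s["opening"],s["contact_force"],s["wrist_torque"])
f=cam("wrist");save(f["image"],"w5")
E
```

```text
[ 527.91921297 -303.30958277  299.83744771] 0.1930265164938103 [-0.61513276  0.90068252  5.40914336] [0.03393046 0.13061909 0.00331325]
```

View pics/w5.png

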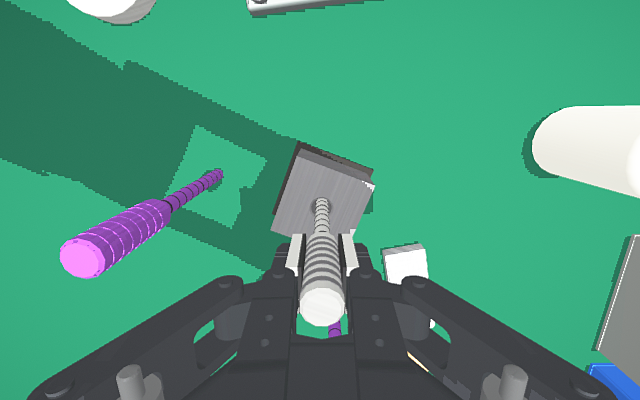

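>>> step_arm([
  {"translation": [0,0,-4],"rot": [0,0,0]},
  {"translation": [0,0,-9],"rot": [0,0,0]},
  {"translation": [0,0,-13],"rot": [0,0,0]},
  {"translation": [0,0,-16],"rot": [0,0,0]},
  {"translation": [0,0,-16],"rot": [0,0,0]},
  {"translation": [0,0,-16],"rot": [0,0,0]},
])

```text
clock: 5.72
eef_pos: [527.4, -303.0, 457.9]
tcp_rot: [-3.14, -0.001, 1.57]
contact_force: [0.2, -0.5, -1.3]
opening: 0.192
```

```bash
python3 - <<'E'
from h import *
s=readout.sense();print(s["eef_pos"],s["opening"],s["contact_force"],s["wrist_torque"])
print(go([502,-30,460],1.57))
E
```

```text
[ 527.41158456 -303.00766431  457.92651642] 0.19212808202565737 [ 0.24224112 -0.53156693 -1.28452016] [-0.04035793  0.03009372  0.01587168]
(array([27.29844407, -2.56855867, -0.17258388]), array([-0.00190949, -0.00109402, -0.00019407]))
```

>>> step_arm([
  {"translation": [5,-0.5,0],"rot": [0,0,0]},
  {"translation": [11,-1.2,0],"rot": [0,0,0]},
  {"translation": [17,-1.8,0],"rot": [0,0,0]},
  {"translation": [22,-2.4,0],"rot": [0,0,0]},
  {"translation": [25,-2.6,0],"rot": [0,0,0]},
  {"translation": [25,-2.6,0],"rot": [0,0,0]},
  {"translation": [25,-2.6,0],"rot": [0,0,0]},
  {"translation": [25,-2.6,0],"rot": [0,0,0]},
])

```text
clock: 6.72
eef_pos: [502.1, -54.1, 459.0]
tcp_rot: [-3.141, 0.0, 1.569]
contact_force: [0.8, -0.6, -1.1]
opening: 0.196
```

```bash
python3 - <<'E'
from h import *
P=pose()[0];f=cam("wrist");print(P,pose()[0]);save(f["image"],"w6")
for p in ([501.6,-1,90],[513,-90,148],[601.4,46.8,145]): print(proj(f,p))
import pickle;pickle.dump(f,open("w6.pkl","wb"))
E
```

```text
[502.09281119 -54.09313938 458.95539172] [502.09066346 -54.10210339 459.11449269]
[321.6482457  127.13150192]
[332.99050374 219.96826016]
[432.67376977  75.90864885]
```

View pics/w6.png

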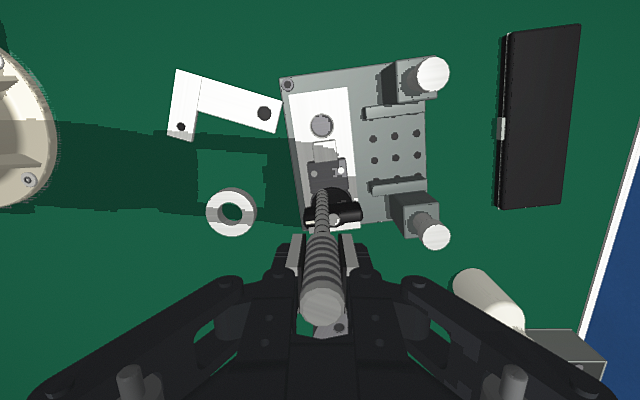

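```bash
python3 - <<'E'
from h import *
import pickle;f=pickle.load(open("w6.pkl","rb"))
save(f["image"],"w6z",(280,45,460,145),4)
E
```

```text
(no output)
```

View pics/w6z.png

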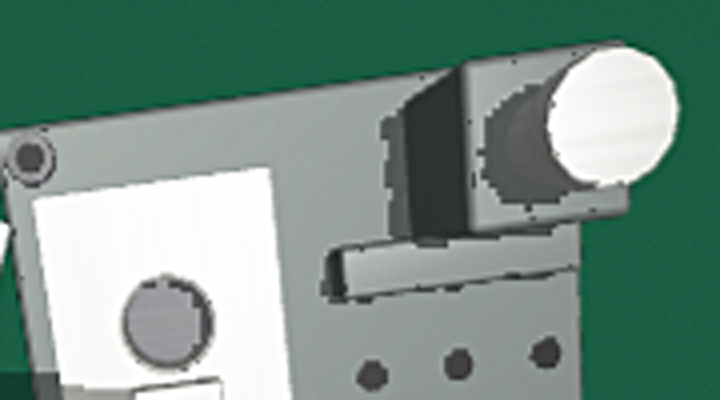

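```bash
python3 - <<'E'
from h import *
import pickle;f=pickle.load(open("w6.pkl","rb"))
A=lambda x,y:((x+.5)/4-.5+280,(y+.5)/4-.5+45)
S=onz(f,*A(168,322),90);L=onz(f,*A(613,115),145);Rr=onz(f,435.3,236.5,145)
print(S,L,Rr,np.linalg.norm(L-Rr),"expected 110.7:",np.hypot(*(L-S)[:2]))
print("width",onz(f,*A(213,322),90)-onz(f,*A(122,322),90))
# rod tip in view?
print(proj(f,[502.1,-54.1,167]))
E
```

```text
[501.57911406   1.19422759  90.        ] [601.36013672  48.91216391 145.        ] [ 620.46742831 -109.88625467  145.        ] 159.94382244520003 expected 110.7: 110.60404120303761
width [25.50035912 -0.05867112  0.        ]
[322.25730764 191.03732177]
```

```bash
python3 - <<'E'
from h import *
s=readout.sense();print(s["eef_pos"],go([501.7,0,460],1.57),go([501.7,0,395],1.57))
E
```

```text
[502.09066346 -54.10210339 459.11449269] (array([ 5.41009744, -0.0514625 , -0.08911011]), array([-0.00072238,  0.00010973, -0.00148309])) (array([ 5.41081414, -0.04676753,  6.41088815]), array([-0.00072238,  0.00010973, -0.00148309]))
```

>>> step_arm([
  {"translation": [3,0,0],"rot": [0,0,0]},
  {"translation": [5.4,0,0],"rot": [0,0,0]},
  {"translation": [5.4,0,0],"rot": [0,0,0]},
  {"translation": [5.4,0,3],"rot": [0,0,0]},
  {"translation": [5.4,0,5.4],"rot": [0,0,0]},
  {"translation": [5.4,0,5.4],"rot": [0,0,0]},
  {"translation": [5.4,0,5.4],"rot": [0,0,0]},
])

```text
clock: 7.65
eef_pos: [502.5, 0.2, 406.4]
tcp_rot: [3.141, 0.0, 1.569]
contact_force: [-0.0, 0.6, -1.1]
opening: 0.196
```

```bash
python3 - <<'E'
from h import *
P=pose()[0];f=cam("wrist");t=cam("top");s=cam("scene");print(P,pose()[0]);
save(f["image"],"w7",(250,120,410,240),5)
save(s["image"],"s7",(240,140,400,260),5)
print(proj(f,[501.7,0,90]),proj(f,P-[0,0,292]),proj(s,[501.7,0,90]))
E
```

```text
[5.02538399e+02 1.73932296e-01 4.06403949e+02] [502.48556761   0.56101233 406.64037616]
[320.82507009 184.68653371] [321.68862695 191.02615602] [302.85414545 196.04872794]
```

View pics/w7.png

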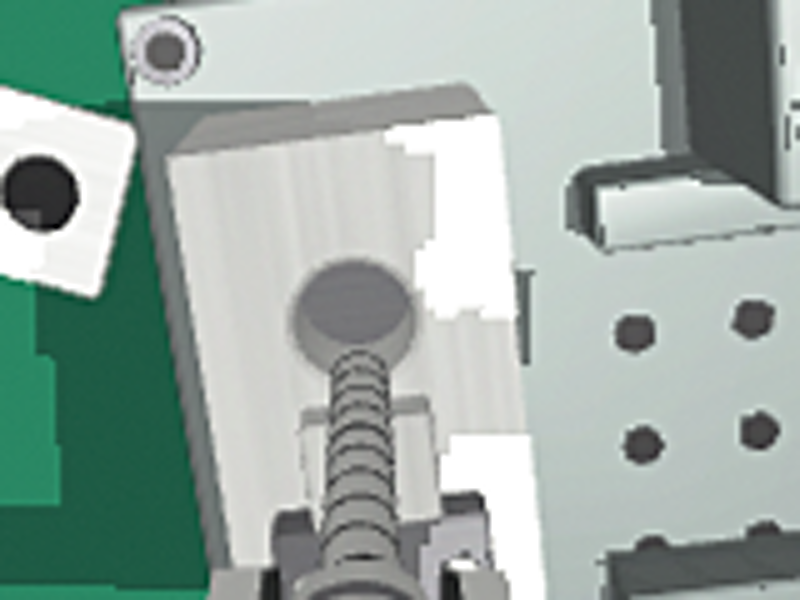

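View pics/s7.png

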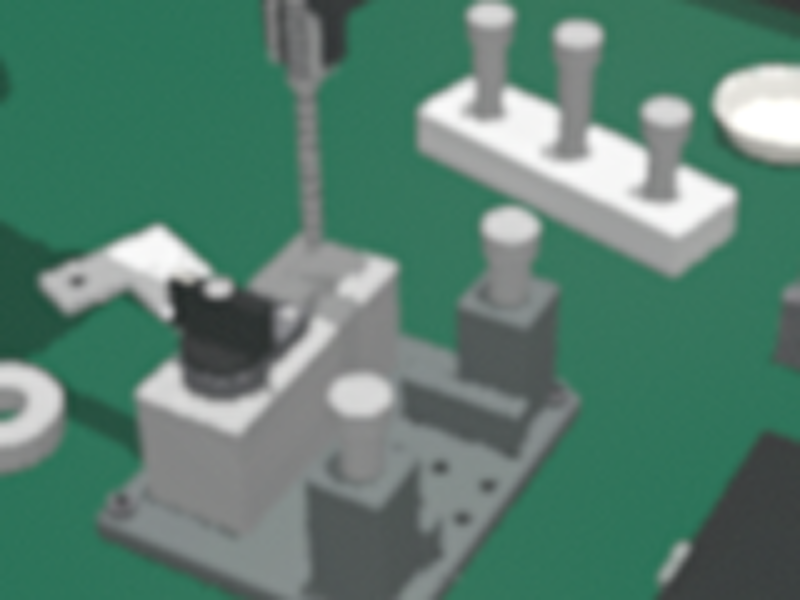

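>>> step_arm([
  {"translation": [0.1,0,2],"rot": [0,0,0]},
  {"translation": [0.1,0,4.5],"rot": [0,0,0]},
  {"translation": [0.1,0,5],"rot": [0,0,0]},
  {"translation": [0.1,0,5.3],"rot": [0,0,0]},
  {"translation": [0.1,0,5.5],"rot": [0,0,0]},
  {"translation": [0.1,0,5.6],"rot": [0,0,0]},
  {"translation": [0.1,0,5.6],"rot": [0,0,0]},
])

```text
clock: 8.68
eef_pos: [502.8, 1.8, 351.7]
tcp_rot: [3.139, 0.0, 1.57]
contact_force: [-2.8, -0.5, 11.5]
opening: 0.193
```

```bash
python3 - <<'E'
from h import *
s=readout.sense();print(s["eef_pos"],s["opening"],s["contact_force"],s["wrist_torque"])
E
```

```text
[502.81614616   1.79252985 351.66877493] 0.19251348823038722 [-2.76201886 -0.5237022  11.45203849] [-0.02805525  0.76287489 -0.01967242]
```

>>> step_arm([
  {"translation": [0,0,0.2],"rot": [0,0,0]},
  {"translation": [0,0,0.2],"rot": [0,0,0]},
  {"translation": [0,0,0.2],"rot": [0,0,0]},
  {"translation": [0,0,0.2],"rot": [0,0,0]},
])

```text
clock: 9.18
eef_pos: [503.3, 1.8, 351.4]
tcp_rot: [3.137, 0.0, 1.57]
contact_force: [-5.8, 0.4, 28.3]
opening: 0.193
```

```bash
python3 - <<'E'
from h import *
s=readout.sense();print(s["eef_pos"],s["opening"],s["contact_force"],s["wrist_torque"])
P=s["eef_pos"];f=cam("wrist");save(f["image"],"w8",(250,120,410,240),5)
E
```

```text
[503.26243338   1.78285313 351.35718208] 0.193187060988395 [-5.84804235  0.40431825 28.25307463] [-0.10675758  1.75105649  0.0129538 ]
```

View pics/w8.png

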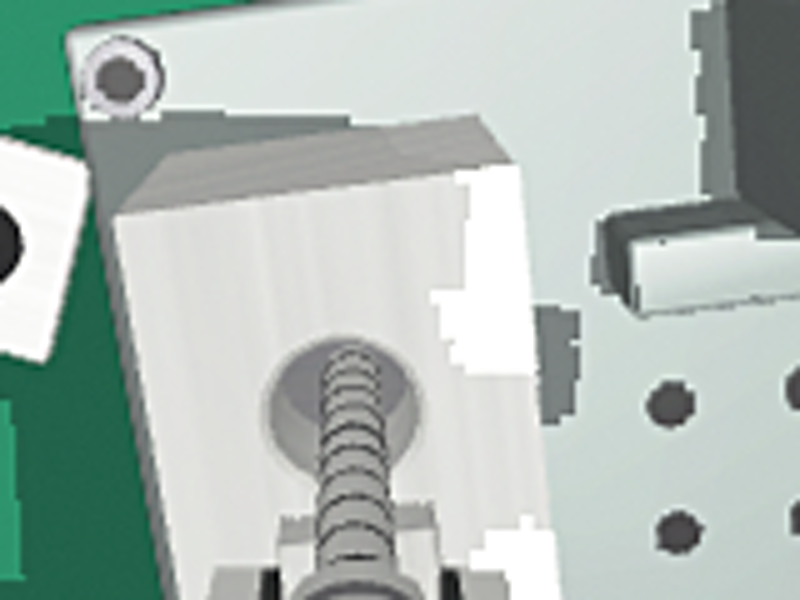

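>>> step_arm([
  {"translation": [0,0,-0.2],"rot": [0,0,0]},
  {"translation": [0,0,-0.2],"rot": [0,0,0]},
  {"translation": [0,0,-0.2],"rot": [0,0,0]},
  {"translation": [0,0,-5],"rot": [0,0,0]},
  {"translation": [0,0,-11],"rot": [0,0,0]},
  {"translation": [0,0,-11],"rot": [0,0,0]},
  {"translation": [0,0,-11],"rot": [0,0,0]},
])

```text
clock: 10.1
eef_pos: [501.8, 1.8, 457.7]
tcp_rot: [3.141, 0.0, 1.57]
contact_force: [-0.3, -1.0, -1.8]
opening: 0.196
```

```bash
python3 - <<'E'
from h import *
s=readout.sense();print(s["eef_pos"],s["opening"],s["contact_force"],s["wrist_torque"])
print(go([527.9,-303.3,460],1.57))
E
```

```text
[501.8352217    1.79475994 457.65797435] 0.1956432480021114 [-0.27018605 -1.04497293 -1.803913  ] [-0.01426342 -0.05929175 -0.01862852]
(array([-30.50691808,   2.63645366,  -0.23187176]), array([ 6.59315319e-04,  1.94846337e-05, -1.81187075e-04]))
```

>>> step_arm([
  {"translation": [-5,0.4,-0.2],"rot": [0,0,0]},
  {"translation": [-11,0.9,-0.2],"rot": [0,0,0]},
  {"translation": [-17,1.5,-0.2],"rot": [0,0,0]},
  {"translation": [-23,2,-0.2],"rot": [0,0,0]},
  {"translation": [-28,2.4,-0.2],"rot": [0,0,0]},
  {"translation": [-30.5,2.6,-0.2],"rot": [0,0,0]},
  {"translation": [-30.5,2.6,-0.2],"rot": [0,0,0]},
  {"translation": [-30.5,2.6,-0.2],"rot": [0,0,0]},
])

```text
clock: 11.1
eef_pos: [527.7, -302.1, 458.7]
tcp_rot: [-3.14, -0.001, 1.57]
contact_force: [0.1, -0.1, -1.0]
opening: 0.194
```

```bash
python3 - <<'E'
from h import *
s=readout.sense();print(s["eef_pos"],s["opening"],s["contact_force"],s["wrist_torque"])
print(go([527.9,-303.3,360],1.57),go([527.9,-303.3,303],1.57))
f=cam("wrist");save(f["image"],"w9",(260,120,380,240),6)
print(proj(f,s["eef_pos"]-[0,0,292]),proj(f,[527.9,-303.3,50]))
E
```

```text
[ 527.69317699 -302.14539803  458.72011656] 0.19444669244830268 [ 0.13180558 -0.10901725 -0.97529   ] [ 0.03253462  0.01617993 -0.04100242]
(array([-0.12948466,  0.03406951,  9.87180054]), array([-0.00134908, -0.0014218 ,  0.00018569])) (array([-0.13758962,  0.04175852, 15.57178959]), array([-0.00134908, -0.0014218 ,  0.00018569]))
[322.37099547 191.49712506] [322.42584246 168.43322102]
```

View pics/w9.png

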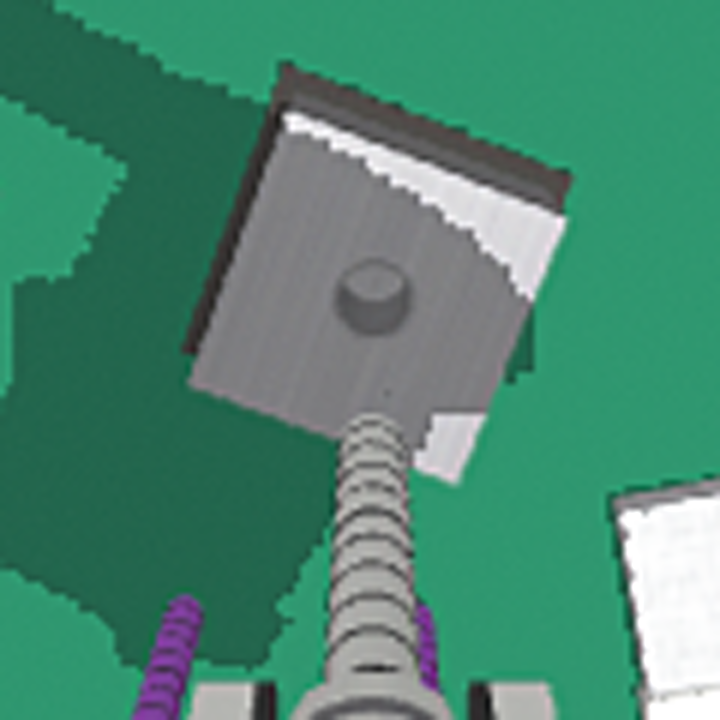

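>>> step_arm([
  {"translation": [-0.1,0.02,3],"rot": [0,0,0]},
  {"translation": [-0.1,0.02,7],"rot": [0,0,0]},
  {"translation": [-0.1,0.02,9.5],"rot": [0,0,0]},
  {"translation": [-0.1,0.02,10],"rot": [0,0,0]},
  {"translation": [-0.1,0.02,10],"rot": [0,0,0]},
  {"translation": [-0.1,0.02,10],"rot": [0,0,0]},
])

```text
clock: 11.9
eef_pos: [528.5, -304.2, 361.0]
tcp_rot: [3.14, 0.001, 1.57]
contact_force: [-0.9, 0.1, -1.6]
opening: 0.2
```

```bash
python3 - <<'E'
from h import *
s=readout.sense();print(s["eef_pos"],s["opening"],s["contact_force"],s["wrist_torque"])
print(go([527.9,-303.3,303],1.57))
f=cam("wrist");save(f["image"],"w10",(260,120,380,240),6)
print(proj(f,s["eef_pos"]-[0,0,292]),proj(f,[527.9,-303.3,50]))
E
```

```text
[ 528.48591961 -304.15360256  361.0400971 ] 0.2003862460118882 [-0.89347535  0.13676424 -1.60565217] [ 0.01901814 -0.02019209 -0.008273  ]
(array([ 0.09156458, -0.06996181,  5.80378923]), array([0.00195003, 0.00107505, 0.00017935]))
[321.33656092 190.74690686] [320.71975413 184.73787579]
```

View pics/w10.png

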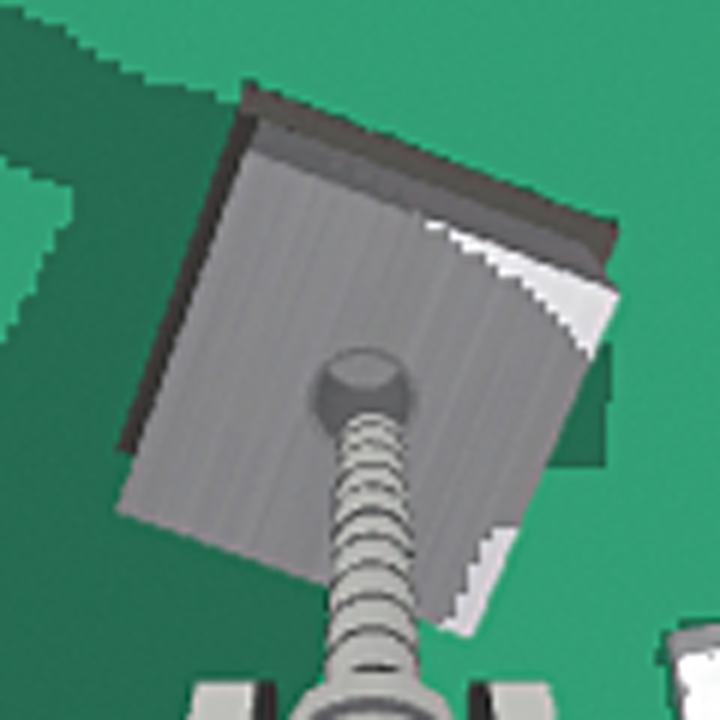

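>>> step_arm([
  {"translation": [0.03,-0.08,0.8],"rot": [0,0,0]},
  {"translation": [0.03,-0.08,1.6],"rot": [0,0,0]},
  {"translation": [0.03,-0.08,2.6],"rot": [0,0,0]},
  {"translation": [0.03,-0.08,3.6],"rot": [0,0,0]},
  {"translation": [0.03,-0.08,4.6],"rot": [0,0,0]},
  {"translation": [0.03,-0.08,4.6],"rot": [0,0,0]},
])

```text
clock: 12.7
eef_pos: [526.9, -303.7, 312.4]
tcp_rot: [-3.14, -0.001, 1.57]
contact_force: [-0.2, 0.1, -1.1]
opening: 0.195
```

```bash
python3 - <<'E'
from h import *
s=readout.sense();print(s["eef_pos"],s["opening"],s["contact_force"],s["wrist_torque"])
E
```

```text
[ 526.89240444 -303.74139233  312.38037386] 0.1945366267825478 [-0.23433934  0.09286543 -1.06184491] [-0.03039484 -0.00749611  0.00360531]
```

>>> step_arm([
  {"translation": [0,0,0.5],"rot": [0,0,0]},
  {"translation": [0,0,1.0],"rot": [0,0,0]},
  {"translation": [0,0,1.3],"rot": [0,0,0]},
  {"translation": [0,0,1.35],"rot": [0,0,0]},
  {"translation": [0,0,1.35],"rot": [0,0,0]},
])

```text
clock: 13.32
eef_pos: [527.2, -304.0, 300.1]
tcp_rot: [3.142, 0.0, 1.57]
contact_force: [0.4, -1.1, -1.2]
opening: 0.195
```

```bash
python3 - <<'E'
from h import *
s=readout.sense();print(s["eef_pos"],s["opening"],s["contact_force"],s["wrist_torque"])
E
```

```text
[ 527.2062972  -303.95899174  300.13891237] 0.1949220991277248 [ 0.37479859 -1.14947426 -1.16056784] [-0.00104799 -0.01466216  0.00659591]
```

>>> step_arm([
  {"translation": [0,0,0.05],"rot": [0,0,0]},
  {"translation": [0,0,0.05],"rot": [0,0,0]},
  {"translation": [0,0,0.05],"rot": [0,0,0]},
  {"translation": [0,0,0.05],"rot": [0,0,0]},
  {"translation": [0,0,0.05],"rot": [0,0,0]},
  {"translation": [0,0,0.05],"rot": [0,0,0]},
  {"translation": [0,0,0.05],"rot": [0,0,0]},
], grip=0)

```text
clock: 14.2
eef_pos: [527.2, -303.9, 299.5]
tcp_rot: [-3.142, 0.0, 1.57]
contact_force: [-0.4, 0.7, -0.1]
opening: 1.001
```

>>> step_arm([
  {"translation": [0,0,-3],"rot": [0,0,0]},
  {"translation": [0,0,-8],"rot": [0,0,0]},
  {"translation": [0,0,-13],"rot": [0,0,0]},
  {"translation": [0,0,-14],"rot": [0,0,0]},
  {"translation": [0,0,-14],"rot": [0,0,0]},
])

```text
clock: 14.82
eef_pos: [527.1, -303.9, 439.9]
tcp_rot: [3.141, 0.001, 1.57]
contact_force: [-0.5, 1.1, -0.8]
opening: 0.999
```

```bash
python3 - <<'E'
from h import *
s=readout.sense();print(s["eef_pos"],s["opening"],s["contact_force"])
f=cam("wrist");save(f["image"],"w11")
print(proj(f,[527.3,-303.8,173]),proj(f,[527.3,-303.8,50]))
# post short target
yr=np.arctan2(-0.11258525,0.99364207)
print(yr,go([575.5,266,430],np.pi+yr))
E
```

```text
[ 527.12561959 -303.90515536  439.85979732] 0.99903624317935 [-0.45418209  1.06857641 -0.83109462]
[321.89104216 198.78595344] [321.70977464 169.75801389]
-0.11282446144541033 (array([56.97896944,  4.8034471 ,  0.88875741]), array([-3.61962658e-04, -1.08400905e-03, -1.45898091e+00]))
```

View pics/w11.png

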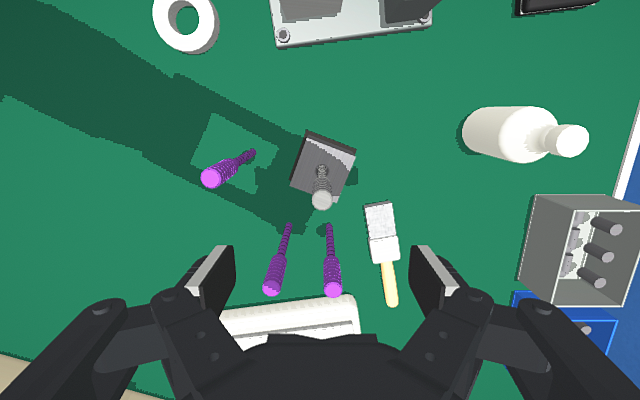

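>>> step_arm([
  {"translation": [6,0.5,0.9],"rot": [0,0,-0.18]},
  {"translation": [12,1,0.9],"rot": [0,0,-0.36]},
  {"translation": [18,1.5,0.9],"rot": [0,0,-0.54]},
  {"translation": [24,2,0.9],"rot": [0,0,-0.72]},
  {"translation": [30,2.5,0.9],"rot": [0,0,-0.9]},
  {"translation": [36,3,0.9],"rot": [0,0,-1.08]},
  {"translation": [42,3.5,0.9],"rot": [0,0,-1.26]},
  {"translation": [48,4,0.9],"rot": [0,0,-1.44]},
])

```text
clock: 15.88
eef_pos: [567.1, 177.9, 428.4]
tcp_rot: [-3.14, -0.003, 3.016]
contact_force: [0.9, 0.5, 0.3]
opening: 1.001
```

```bash
python3 - <<'E'
from h import *
print(pose()[0],go([575.5,266,430],np.pi-.113))
E
```

```text
[567.10610986 177.88498338 428.37517874] (array([ 0.27320538,  8.8469404 , -0.17475776]), array([-0.00145862, -0.00291636, -0.01278932]))
```

>>> step_arm([
  {"translation": [0.2,5,-0.1],"rot": [0,0,-0.016]},
  {"translation": [0.2,8.8,-0.1],"rot": [0,0,-0.016]},
  {"translation": [0.2,8.8,-0.1],"rot": [0,0,-0.016]},
  {"translation": [0.2,8.8,-0.1],"rot": [0,0,-0.016]},
  {"translation": [0.2,8.8,-0.1],"rot": [0,0,-0.016]},
])

```text
clock: 16.5
eef_pos: [577.2, 262.3, 430.9]
tcp_rot: [-3.141, -0.001, 3.025]
contact_force: [0.8, 0.4, 0.6]
opening: 1.001
```

```bash
python3 - <<'E'
from h import *
P=pose()[0];f=cam("wrist");print(P,pose()[0]);save(f["image"],"w12")
import pickle;pickle.dump(f,open("w12.pkl","wb"))
for p in ([575.5,266,95],[501.6,276,123],[427,284.4,109]):print(proj(f,p))
E
```

```text
[577.16746888 262.3177481  430.86907818] [577.25919504 262.34727014 431.20974519]
[324.39963746 177.95018163]
[326.29545421 104.14364648]
[326.01504852  14.61825598]
```

View pics/w12.png

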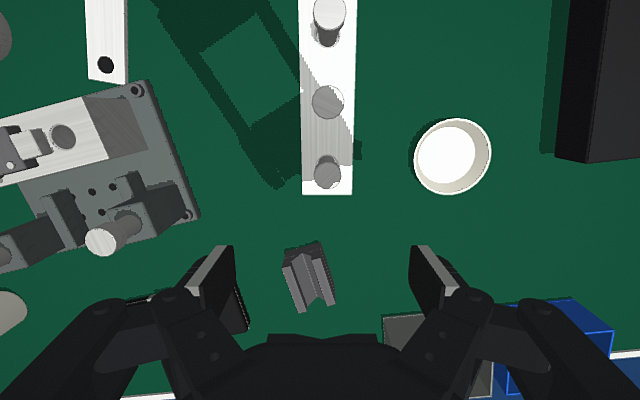

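```bash
python3 - <<'E'
from h import *
import pickle;f=pickle.load(open("w12.pkl","rb"))
save(f["image"],"w12z",(280,70,380,210),4)
E
```

```text
(no output)
```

View pics/w12z.png

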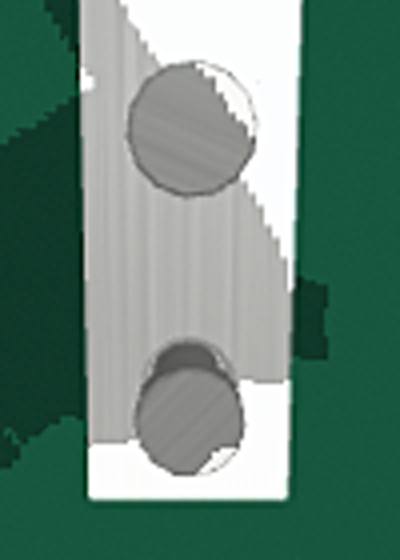

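```bash
python3 - <<'E'
from h import *
import pickle;f=pickle.load(open("w12.pkl","rb"))
A=lambda x,y:((x+.5)/4-.5+280,(y+.5)/4-.5+70)
for z in (95,109): print(onz(f,*A(189,420),z))
a=onz(f,*A(189,420),95);b=onz(f,*A(192,129),123);print(b,np.linalg.norm((a-b)[:2]),np.arctan2(*(a-b)[:2][::-1]))
print(go([*a[:2],430],np.pi-.113))
E
```

```text
[572.21824509 269.02047668  95.        ]
[569.16729485 269.13832681 109.        ]
[499.80289476 277.40730816 123.        ] 72.8993957849532 -0.11530196433415818
(array([0.57852121, 0.60394107, 0.12096215]), array([-0.0005487 , -0.00055366, -0.00406772]))
```

>>> step_arm([
  {"translation": [0.5,0.4,3],"rot": [0,0,0]},
  {"translation": [0.5,0.4,7],"rot": [0,0,0]},
  {"translation": [0.5,0.4,10],"rot": [0,0,0]},
  {"translation": [0.5,0.4,10],"rot": [0,0,0]},
  {"translation": [0.5,0.4,10],"rot": [0,0,0]},
])

```text
clock: 17.18
eef_pos: [573.3, 267.8, 332.9]
tcp_rot: [3.141, 0.001, 3.025]
contact_force: [1.0, 0.4, 0.3]
opening: 1.002
```

```bash
python3 - <<'E'
from h import *
P=pose()[0];f=cam("wrist");print(P,pose()[0]);save(f["image"],"w13",(240,100,400,260),5)
import pickle;pickle.dump(f,open("w13.pkl","wb"))
print(proj(f,P-[0,0,P[2]-95]))
E
```

```text
[573.30956598 267.81753746 332.88485238] [573.42926002 267.97682656 333.29396294]
[320.31632334 209.35348918]
```

View pics/w13.png

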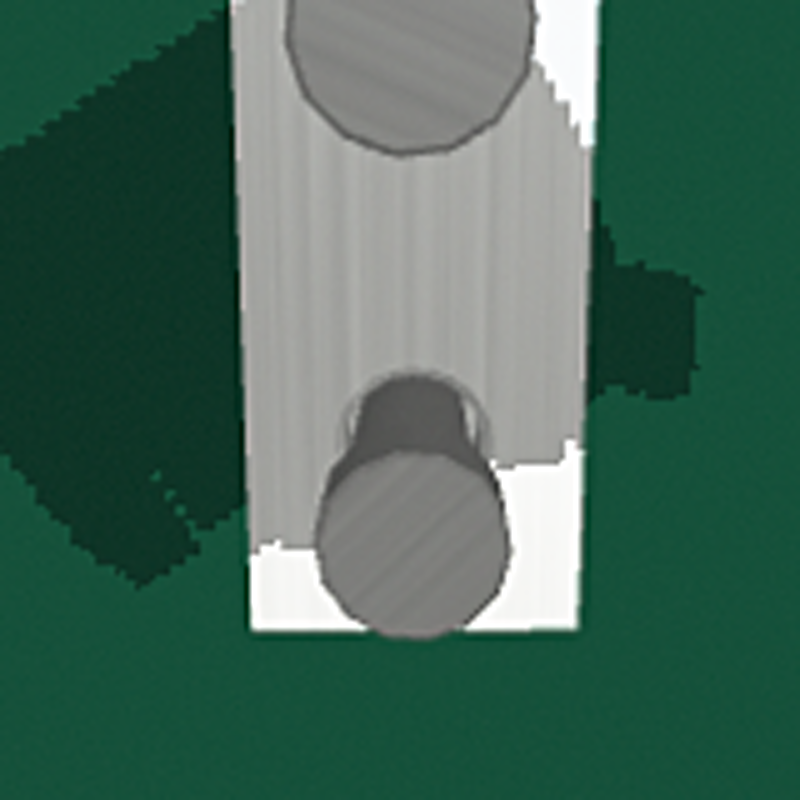

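>>> step_arm([
  {"translation": [0.08,0.1,3],"rot": [0,0,0]},
  {"translation": [0.08,0.1,6],"rot": [0,0,0]},
  {"translation": [0.08,0.1,8.5],"rot": [0,0,0]},
  {"translation": [0.08,0.1,9.2],"rot": [0,0,0]},
  {"translation": [0.08,0.1,9.2],"rot": [0,0,0]},
  {"translation": [0.08,0.1,9.2],"rot": [0,0,0]},
])

```text
clock: 17.98
eef_pos: [572.7, 269.4, 241.1]
tcp_rot: [3.14, 0.002, 3.026]
contact_force: [-0.1, -0.6, -0.6]
opening: 1.001
```

>>> step_arm([
  {"translation": [0,0,0],"rot": [0,0,0]},
  {"translation": [0,0,0],"rot": [0,0,0]},
  {"translation": [0,0,0],"rot": [0,0,0]},
  {"translation": [0,0,0],"rot": [0,0,0]},
  {"translation": [0,0,0],"rot": [0,0,0]},
  {"translation": [0,0,0],"rot": [0,0,0]},
  {"translation": [0,0,0],"rot": [0,0,0]},
], grip=255, squeeze=80)

```text
clock: 18.85
eef_pos: [572.2, 269.2, 240.0]
tcp_rot: [3.141, 0.001, 3.026]
contact_force: [-1.1, -1.6, 6.2]
opening: 0.32
```

```bash
python3 - <<'E'
from h import *
s=readout.sense();print(s["eef_pos"],s["tcp_rot"],s["opening"],s["contact_force"],s["wrist_torque"])
f=cam("wrist");save(f["image"],"w14")
E
```

```text
[572.24623845 269.17614062 240.00042793] [3.1414214e+00 5.3210967e-04 3.0258206e+00] 0.3200256378342512 [-1.14440324 -1.57755169  6.17978312] [-0.23629912  0.11923999 -0.00158627]
```

View pics/w14.png

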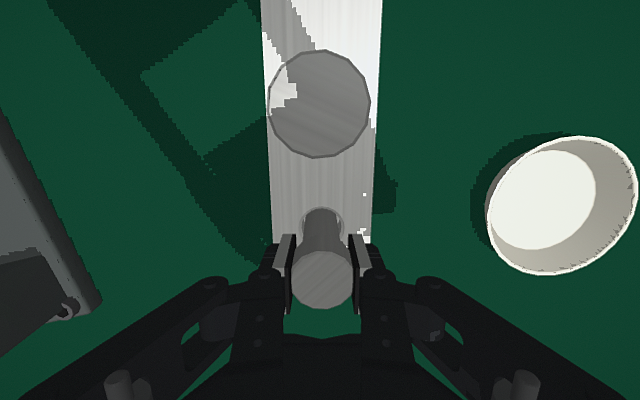

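>>> step_arm([
  {"translation": [0,0,-4],"rot": [0,0,0]},
  {"translation": [0,0,-9],"rot": [0,0,0]},
  {"translation": [0,0,-14],"rot": [0,0,0]},
  {"translation": [0,0,-16],"rot": [0,0,0]},
  {"translation": [0,0,-16],"rot": [0,0,0]},
  {"translation": [0,0,-16],"rot": [0,0,0]},
])

```text
clock: 19.65
eef_pos: [571.6, 268.9, 397.7]
tcp_rot: [-3.14, -0.002, 3.026]
contact_force: [-0.7, -0.2, -3.3]
opening: 0.315
```

```bash
python3 - <<'E'
from h import *
s=readout.sense();print(s["eef_pos"],s["tcp_rot"],s["opening"],s["contact_force"],s["wrist_torque"])
f=cam("wrist");save(f["image"],"w15",(240,180,400,340),5)
P=s["eef_pos"];print(proj(f,P+[0,0,-145]),proj(f,P+[0,0,-230]))
print(go([555,1.3,400],np.pi+.123))
E
```

```text
[571.5500303  268.92223243 397.74270207] [-3.14022889e+00 -2.25982083e-03  3.02579048e+00] 0.31492294611376315 [-0.71181257 -0.17522848 -3.26860348] [-0.0623058   0.0185264   0.06036393]
[320.16728492 279.14590638] [320.90899175 214.03789098]
(array([ -1.44867349, -26.77588496,  -0.20987929]), array([-0.001284  , -0.00288582, -0.2388555 ]))
```

View pics/w15.png

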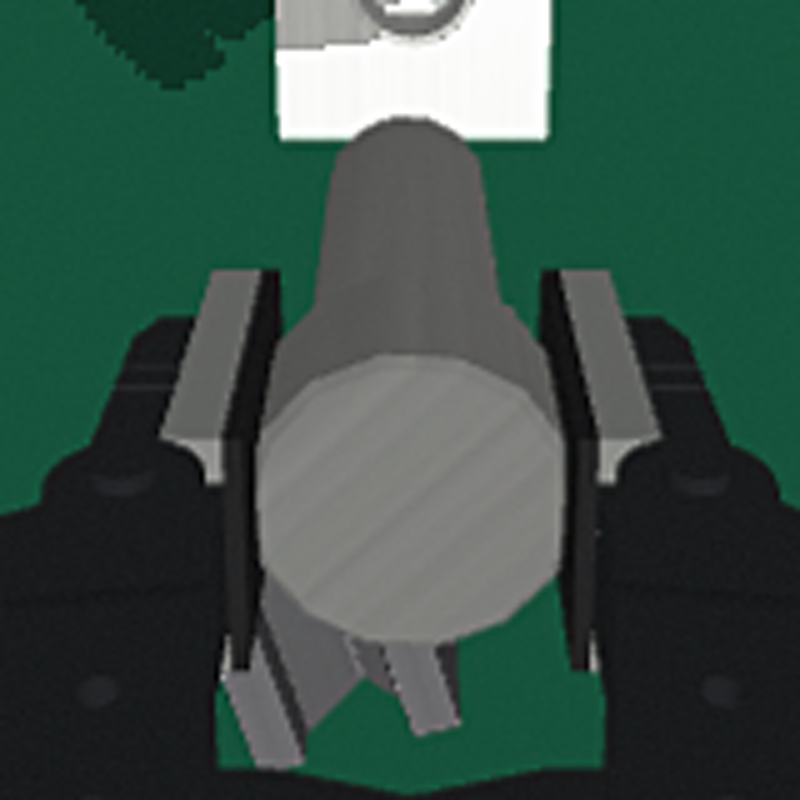

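>>> step_arm([
  {"translation": [-0.3,-6,-0.2],"rot": [0,0,-0.06]},
  {"translation": [-0.6,-12,-0.2],"rot": [0,0,-0.12]},
  {"translation": [-0.9,-18,-0.2],"rot": [0,0,-0.18]},
  {"translation": [-1.2,-23,-0.2],"rot": [0,0,-0.239]},
  {"translation": [-1.4,-26.8,-0.2],"rot": [0,0,-0.239]},
  {"translation": [-1.4,-26.8,-0.2],"rot": [0,0,-0.239]},
  {"translation": [-1.4,-26.8,-0.2],"rot": [0,0,-0.239]},
  {"translation": [-1.4,-26.8,-0.2],"rot": [0,0,-0.239]},
])

```text
clock: 20.7
eef_pos: [555.0, 2.3, 401.0]
tcp_rot: [3.141, -0.001, -3.017]
contact_force: [0.6, 0.5, -3.1]
opening: 0.32
```

```bash
python3 - <<'E'
from h import *
P=pose()[0];f=cam("wrist");print(P,pose()[0],readout.sense()["tcp_rot"]);save(f["image"],"w16",(200,60,440,240),3.3)
import pickle;pickle.dump(f,open("w16.pkl","wb"))
print(proj(f,[501.6,1.2,90]),proj(f,P+[0,0,-230]))
E
```

```text
[555.02063389   2.30029175 400.99641462] [555.04938835   2.31991488 401.15464104] [ 3.14135163e+00 -6.16550913e-04 -3.01712849e+00]
[326.49866792 130.23075058] [320.30309919 213.29113615]
```

View pics/w16.png

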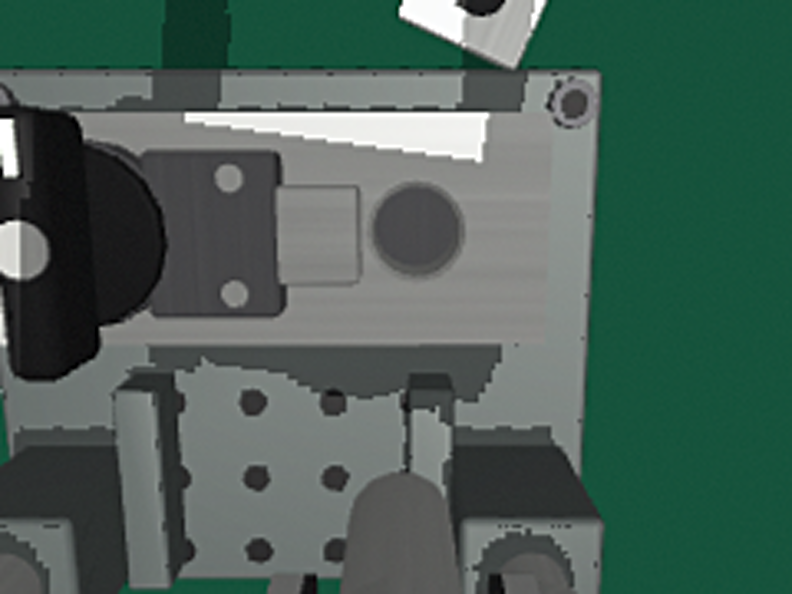

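```bash
python3 - <<'E'
from h import *
print(go([501.2,0.5,400],np.pi+.124),go([501.2,0.5,332],np.pi+.124))
E
```

```text
(array([5.3658035 , 0.48789048, 0.11889002]), array([ 0.00024088, -0.00061661,  0.00046409])) (array([5.36161095, 0.48625149, 6.91888853]), array([ 0.00024088, -0.00061661,  0.00046409]))
```

>>> step_arm([
  {"translation": [3,0.3,0],"rot": [0,0,0]},
  {"translation": [5.35,0.48,0],"rot": [0,0,0]},
  {"translation": [5.35,0.48,0],"rot": [0,0,0]},
  {"translation": [5.35,0.48,3],"rot": [0,0,0]},
  {"translation": [5.35,0.48,6],"rot": [0,0,0]},
  {"translation": [5.35,0.48,6.9],"rot": [0,0,0]},
  {"translation": [5.35,0.48,6.9],"rot": [0,0,0]},
  {"translation": [5.35,0.48,6.9],"rot": [0,0,0]},
])

```text
clock: 21.75
eef_pos: [502.0, -0.4, 333.6]
tcp_rot: [-3.141, 0.002, -3.018]
contact_force: [0.0, -0.3, -2.3]
opening: 0.317
```

```bash
python3 - <<'E'
from h import *
P=pose()[0];f=cam("wrist");t=cam("scene");print(P,pose()[0],readout.sense()["contact_force"]);save(f["image"],"w17",(240,130,400,250),5)
save(t["image"],"s17",(250,140,370,230),6)
print(proj(f,[501.2,.5,90]),proj(f,P+[0,0,-230]))
E
```

```text
[ 5.02036752e+02 -3.55998335e-01  3.33594207e+02] [ 5.01837358e+02 -4.26406706e-01  3.33583845e+02] [-0.07591158  0.36206275 -3.55186228]
[321.78338437 205.61311148] [320.46210018 212.54455096]
```

View pics/w17.png

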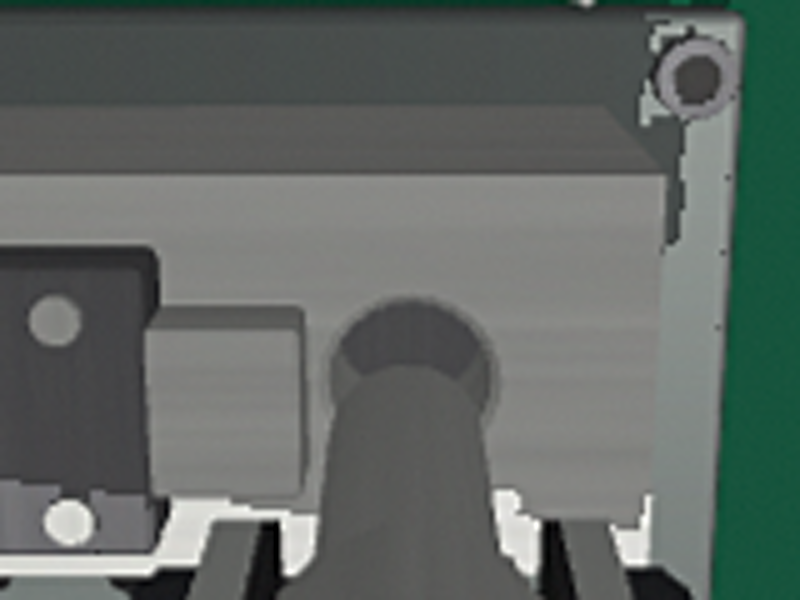

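View pics/s17.png

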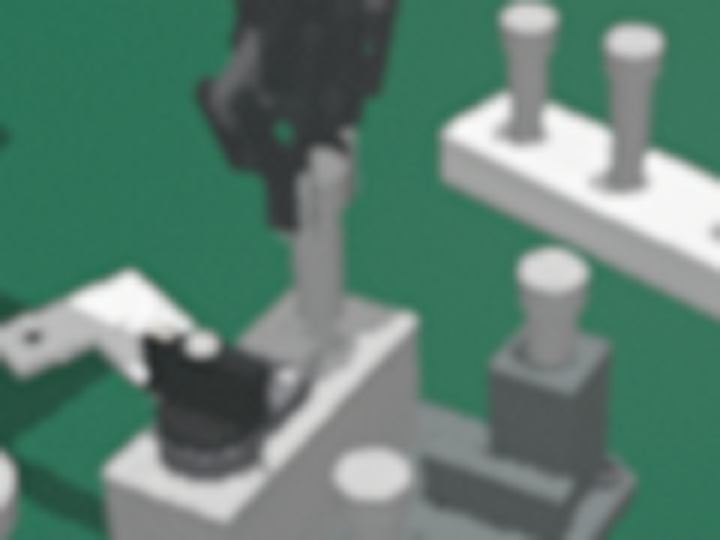

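```bash
python3 - <<'E'
from h import *
f=cam("wrist");P=pose()[0];print(P)
Q=pose()[1]; ux=Q.apply([1,0,0])
for c in (501.2,): print("mouth top",proj(f,np.array([c,.5,90])+12.5*ux),"bottom",proj(f,np.array([c,.5,90])-12.5*ux))
z=P[2]-230
for r,dz in((8,0),(11,4)): print("foot",proj(f,np.array([P[0],P[1],z+dz])+r*ux))
print("px/mm",np.linalg.norm(proj(f,[501.2,.5,90])-proj(f,np.array([501.2,.5,90])+ux)))
im=f["image"];save(im,"w18",(290,170,360,230),10)
E
```

```text
[ 5.01694083e+02 -4.68756230e-01  3.33436698e+02]
mouth top [321.86649875 190.06672366] bottom [321.86541127 221.14655693]
foot [320.43826733 201.67355911]
foot [320.40762687 199.31318918]
px/mm 1.2444508852886758
```

View pics/w18.png

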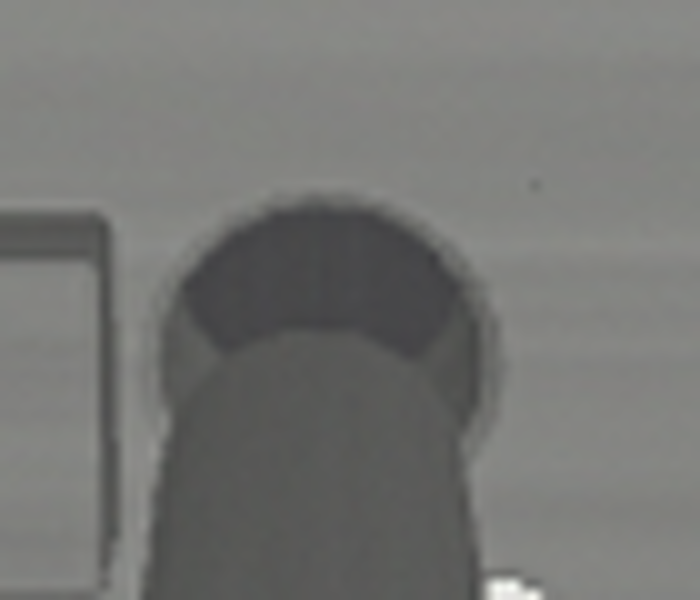

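>>> step_arm([
  {"translation": [0.15,-0.1,0.4],"rot": [0,0,0]},
  {"translation": [0.15,-0.1,0.8],"rot": [0,0,0]},
  {"translation": [0.15,-0.1,0.8],"rot": [0,0,0]},
  {"translation": [0.15,-0.1,0.8],"rot": [0,0,0]},
])

```text
clock: 22.4
eef_pos: [500.0, -1.7, 324.5]
tcp_rot: [-3.142, -0.0, -3.018]
contact_force: [0.8, -0.5, -3.8]
opening: 0.318
```

```bash
python3 - <<'E'
from h import *
f=cam("wrist");s=readout.sense();P=pose()[0];print(P,s["contact_force"])
Q=pose()[1]; ux=Q.apply([1,0,0])
c=np.array([500.75,.6,90])
print("mouth top",proj(f,c+12.5*ux),"bottom",proj(f,c-12.5*ux))
z=P[2]-230
for r,dz in((8,0),(11,4)): print("foot",proj(f,np.array([P[0],P[1],z+dz])+r*ux))
save(f["image"],"w19",(290,170,360,230),10)
t=cam("scene");save(t["image"],"s19",(280,170,330,210),12)
E
```

```text
[500.04051192  -1.66339544 324.56061337] [ 0.71428756  0.06922917 -2.68524259]
mouth top [323.36912138 196.07984803] bottom [323.32194147 228.11963551]
foot [320.36791728 202.62862778]
foot [320.33686372 200.27855646]
```

View pics/w19.png

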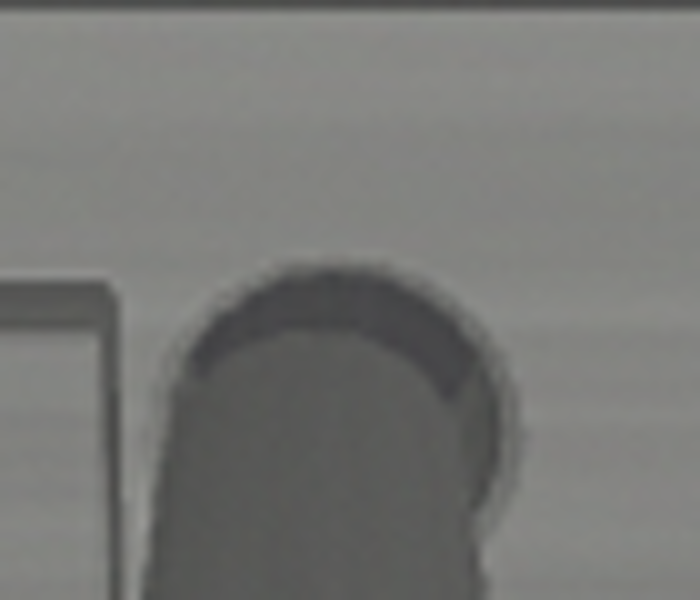

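View pics/s19.png

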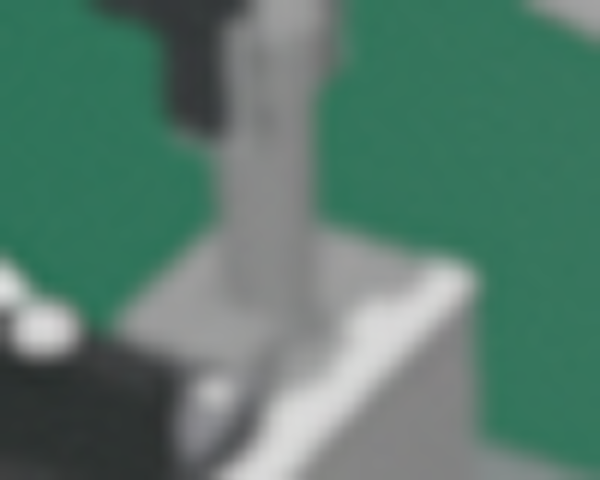

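>>> step_arm([
  {"translation": [0.06,0.19,0],"rot": [0,0,0]},
  {"translation": [0.06,0.19,0],"rot": [0,0,0]},
  {"translation": [0.06,0.19,0.2],"rot": [0,0,0]},
  {"translation": [0.06,0.19,0.5],"rot": [0,0,0]},
  {"translation": [0.06,0.19,0.7],"rot": [0,0,0]},
  {"translation": [0.06,0.19,0.7],"rot": [0,0,0]},
])

```text
clock: 23.25
eef_pos: [499.0, 0.2, 317.3]
tcp_rot: [3.142, -0.001, -3.018]
contact_force: [0.0, 0.2, -2.8]
opening: 0.317
```

```bash
python3 - <<'E'
from h import *
s=readout.sense();print(s["eef_pos"],s["tcp_rot"],s["contact_force"],s["wrist_torque"])
f=cam("wrist");save(f["image"],"w20",(290,170,360,230),10)
E
```

```text
[4.99037026e+02 1.54563303e-01 3.17271378e+02] [ 3.14150747e+00 -5.47681859e-04 -3.01844977e+00] [ 0.02262466  0.1871922  -2.84040404] [-0.04291842 -0.01055311 -0.01718365]
```

View pics/w20.png

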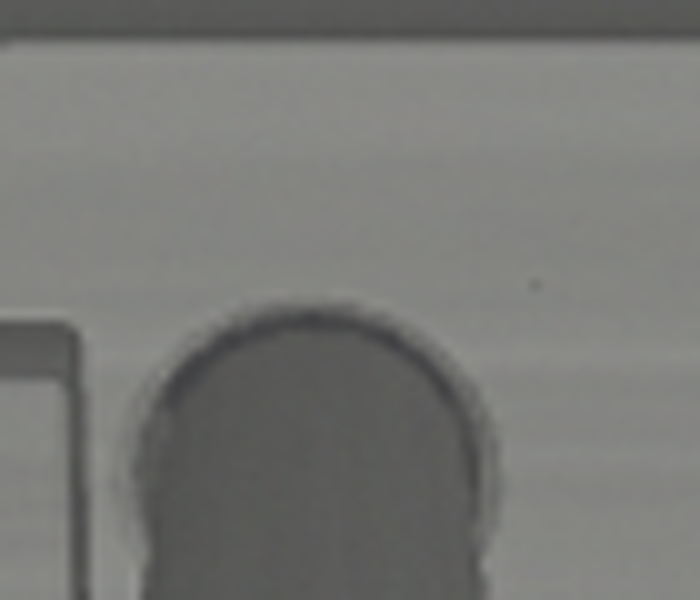

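>>> step_arm([
  {"translation": [0,0,0.3],"rot": [0,0,0]},
  {"translation": [0,0,0.6],"rot": [0,0,0]},
  {"translation": [0,0,0.9],"rot": [0,0,0]},
  {"translation": [0,0,0.9],"rot": [0,0,0]},
  {"translation": [0,0,0.9],"rot": [0,0,0]},
])

```text
clock: 23.92
eef_pos: [499.2, 0.2, 308.6]
tcp_rot: [-3.142, -0.0, -3.018]
contact_force: [-1.3, -0.1, -2.7]
opening: 0.311
```

```bash
python3 - <<'E'
from h import *
s=readout.sense();print(s["eef_pos"],s["tcp_rot"],s["contact_force"],s["wrist_torque"])
E
```

```text
[4.99168980e+02 1.62777040e-01 3.08559014e+02] [-3.14156409e+00 -2.82555985e-05 -3.01835765e+00] [-1.31815604 -0.11756812 -2.73809043] [-0.02490309 -0.01120307 -0.03067386]
```

>>> step_arm([
  {"translation": [0,0,0.4],"rot": [0,0,0]},
  {"translation": [0,0,0.8],"rot": [0,0,0]},
  {"translation": [0,0,1.2],"rot": [0,0,0]},
  {"translation": [0,0,1.6],"rot": [0,0,0]},
  {"translation": [0,0,1.75],"rot": [0,0,0]},
  {"translation": [0,0,1.75],"rot": [0,0,0]},
])

```text
clock: 24.68
eef_pos: [499.1, 0.2, 290.9]
tcp_rot: [3.142, -0.0, -3.018]
contact_force: [-0.1, -0.2, -3.2]
opening: 0.317
```

```bash
python3 - <<'E'
from h import *
s=readout.sense();print(s["eef_pos"],s["tcp_rot"],s["contact_force"],s["wrist_torque"])
E
```

```text
[4.99124572e+02 1.72621659e-01 2.90921207e+02] [ 3.14156267e+00 -2.41907901e-04 -3.01837800e+00] [-0.12461882 -0.20033624 -3.21432069] [ 0.00912956 -0.03252876  0.00780606]
```

>>> step_arm([
  {"translation": [0,0,0.1],"rot": [0,0,0]},
  {"translation": [0,0,0.15],"rot": [0,0,0]},
  {"translation": [0,0,0.2],"rot": [0,0,0]},
  {"translation": [0,0,0.2],"rot": [0,0,0]},
])

```text
clock: 25.18
eef_pos: [499.6, 0.2, 289.9]
tcp_rot: [-3.141, 0.002, -3.018]
contact_force: [-1.3, -0.2, 6.8]
opening: 0.318
```

```bash
python3 - <<'E'
from h import *
s=readout.sense();print(s["eef_pos"],s["tcp_rot"],s["contact_force"],s["wrist_torque"])
E
```

```text
[4.99618439e+02 1.92198990e-01 2.89946958e+02] [-3.14146863e+00  1.57793655e-03 -3.01841733e+00] [-1.33601946 -0.20143344  6.81547232] [0.11383989 0.25267474 0.01315895]
```

>>> step_arm([
  {"translation": [0,0,-0.1],"rot": [0,0,0]},
  {"translation": [0,0,-0.1],"rot": [0,0,0]},
  {"translation": [0,0,-0.1],"rot": [0,0,0]},
  {"translation": [0,0,-0.1],"rot": [0,0,0]},
  {"translation": [0,0,-0.1],"rot": [0,0,0]},
  {"translation": [0,0,-0.1],"rot": [0,0,0]},
  {"translation": [0,0,-0.1],"rot": [0,0,0]},
], grip=0)

```text
clock: 26.05
eef_pos: [499.1, 0.2, 290.0]
tcp_rot: [3.142, 0.0, -3.018]
contact_force: [-0.1, 0.0, -0.6]
opening: 1.0
```

>>> step_arm([
  {"translation": [0,0,-2],"rot": [0,0,0]},
  {"translation": [0,0,-6],"rot": [0,0,0]},
  {"translation": [0,0,-11],"rot": [0,0,0]},
  {"translation": [0,0,-11],"rot": [0,0,0]},
  {"translation": [0,0,-11],"rot": [0,0,0]},
])

```text
clock: 26.68
eef_pos: [498.8, 0.2, 399.6]
tcp_rot: [3.142, -0.0, -3.018]
contact_force: [-0.3, 0.2, 0.1]
opening: 1.0
```

```bash
python3 - <<'E'
from h import *
P=pose()[0];f=cam("wrist");t=cam("scene");print(P);save(f["image"],"w21")
save(t["image"],"s21",(240,140,400,260),5)
import pickle;pickle.dump(f,open("w21.pkl","wb"))
s=np.array([500,0.3,90]);Rz=R.from_euler('z',.124)
k=s+Rz.apply([0,-90,0]);print("knob",k,proj(f,[k[0],k[1],148]),go([k[0],k[1],400],np.pi+.124))
E
```

```text
[4.98806847e+02 1.74922234e-01 3.99624762e+02]
knob [511.13142262 -89.00896613  90.        ] [206.9022278  205.44802775] (array([-0.14618747, -9.00479725, -0.13270518]), array([ 0.00024767, -0.00235362, -0.00076835]))
```

View pics/w21.png

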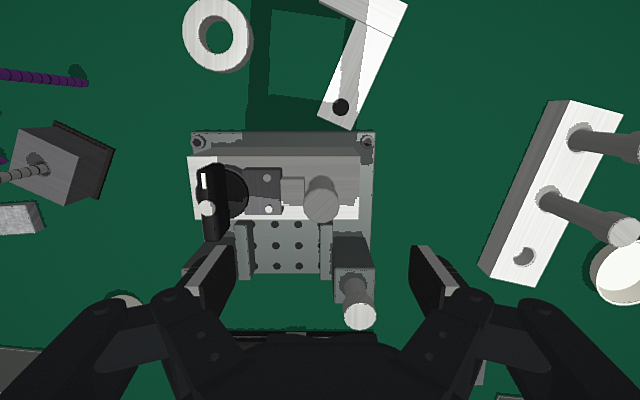

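View pics/s21.png

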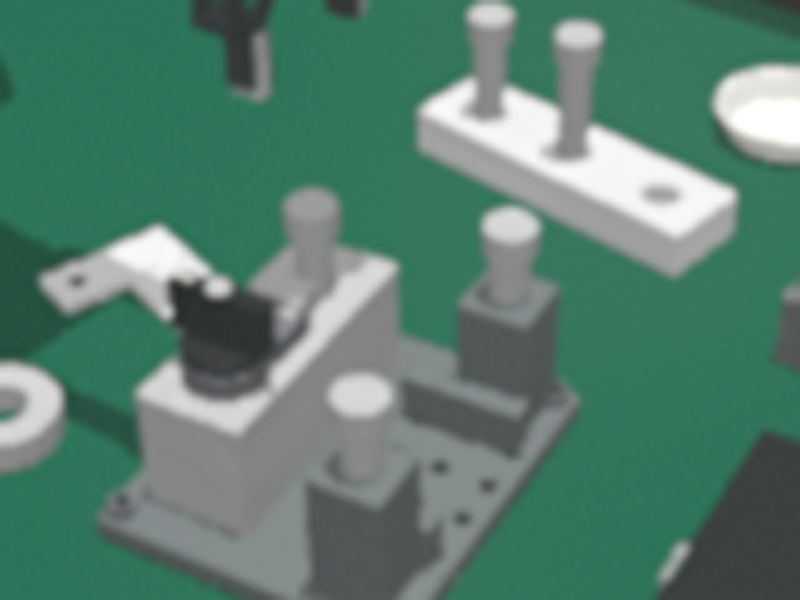

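>>> step_arm([
  {"translation": [-0.1,-5,0],"rot": [0,0,0]},
  {"translation": [-0.1,-9,0],"rot": [0,0,0]},
  {"translation": [-0.1,-9,0],"rot": [0,0,0]},
  {"translation": [-0.1,-9,3],"rot": [0,0,0]},
  {"translation": [-0.1,-9,5],"rot": [0,0,0]},
  {"translation": [-0.1,-9,5],"rot": [0,0,0]},
  {"translation": [-0.1,-9,5],"rot": [0,0,0]},
])

```text
clock: 27.65
eef_pos: [511.3, -88.6, 350.2]
tcp_rot: [3.141, -0.0, -3.018]
contact_force: [0.2, -0.1, 0.9]
opening: 1.002
```

```bash
python3 - <<'E'
from h import *
P=pose()[0];f=cam("wrist");print(P);save(f["image"],"w22",(200,100,440,280),3.3)
print(proj(f,[P[0],P[1],148]),go([510.5,-89,293],np.pi+.124))
E
```

```text
[511.33622166 -88.59897313 350.2483094 ]
[320.16746283 228.07050548] (array([ 0.10440166, -0.01870553,  5.7629857 ]), array([-9.54249217e-05,  6.35999605e-04, -3.89897974e-04]))
```

View pics/w22.png

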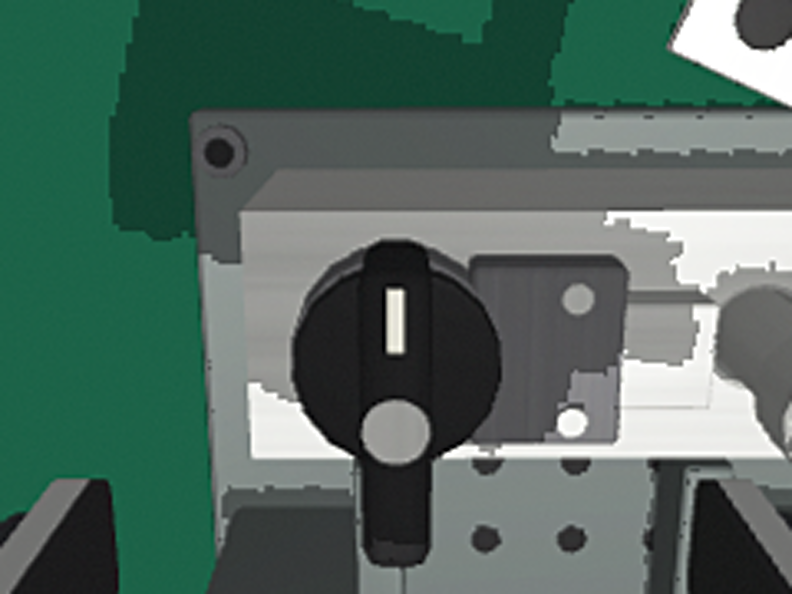

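>>> step_arm([
  {"translation": [0,0,3],"rot": [0,0,0]},
  {"translation": [0,0,5.3],"rot": [0,0,0]},
  {"translation": [0,0,5.7],"rot": [0,0,0]},
  {"translation": [0,0,5.7],"rot": [0,0,0]},
  {"translation": [0,0,5.7],"rot": [0,0,0]},
])

```text
clock: 28.32
eef_pos: [511.7, -89.1, 294.2]
tcp_rot: [-3.141, 0.002, -3.018]
contact_force: [-0.1, 0.5, -0.2]
opening: 0.998
```

>>> step_arm([
  {"translation": [0,0,0],"rot": [0,0,0]},
  {"translation": [0,0,0],"rot": [0,0,0]},
  {"translation": [0,0,0],"rot": [0,0,0]},
  {"translation": [0,0,0],"rot": [0,0,0]},
  {"translation": [0,0,0],"rot": [0,0,0]},
  {"translation": [0,0,0],"rot": [0,0,0]},
  {"translation": [0,0,0],"rot": [0,0,0]},
  {"translation": [0,0,0],"rot": [0,0,0]},
], grip=255, squeeze=60)

```text
clock: 29.32
eef_pos: [511.3, -89.6, 293.4]
tcp_rot: [-3.14, 0.0, -3.018]
contact_force: [-2.2, -5.7, 2.2]
opening: 0.153
```

```bash
python3 - <<'E'
from h import *
s=readout.sense();print(s["eef_pos"],s["tcp_rot"],s["qpos"],s["contact_force"],s["wrist_torque"],s["opening"])
f=cam("wrist");save(f["image"],"w23")
E
```

```text
[511.29150031 -89.63696684 293.3677911 ] [-3.14034828e+00  1.84914075e-04 -3.01809078e+00] [-1.76070798e-01  3.30818738e-01  1.95612333e+00 -1.50451255e-03
  8.54107240e-01 -1.86938089e+00] [-2.20262982 -5.73730441  2.19093421] [-0.49383446  0.19287931  0.02938399] 0.1534807267292997
```

View pics/w23.png

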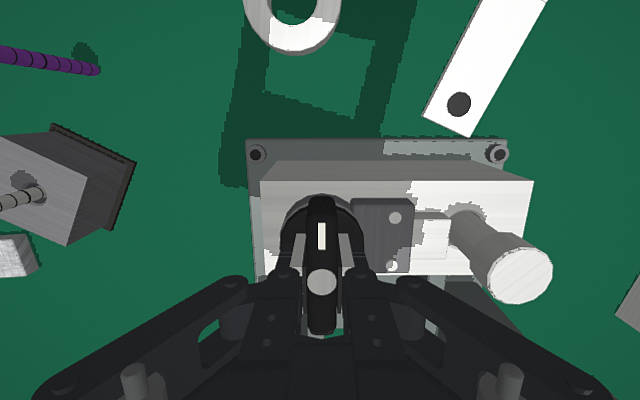

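>>> step_arm([
  {"translation": [0,0,0],"rot": [0,0,0.13]},
  {"translation": [0,0,0],"rot": [0,0,0.26]},
  {"translation": [0,0,0],"rot": [0,0,0.39]},
  {"translation": [0,0,0],"rot": [0,0,0.52]},
  {"translation": [0,0,0],"rot": [0,0,0.65]},
  {"translation": [0,0,0],"rot": [0,0,0.78]},
  {"translation": [0,0,0],"rot": [0,0,0.91]},
  {"translation": [0,0,0],"rot": [0,0,1.04]},
])

```text
clock: 30.38
eef_pos: [511.7, -88.7, 293.4]
tcp_rot: [3.14, 0.0, 2.22]
contact_force: [2.4, 3.6, 1.5]
opening: 0.154
```

>>> step_arm([
  {"translation": [0,0,0],"rot": [0,0,0.1]},
  {"translation": [0,0,0],"rot": [0,0,0.16]},
  {"translation": [0,0,0],"rot": [0,0,0.16]},
  {"translation": [0,0,0],"rot": [0,0,0.16]},
])

```text
clock: 30.88
eef_pos: [511.9, -88.6, 293.4]
tcp_rot: [3.139, 0.0, 2.064]
contact_force: [3.5, 3.8, 1.8]
opening: 0.152
```

```bash
python3 - <<'E'
from h import *
s=readout.sense();print(s["eef_pos"],s["tcp_rot"],s["contact_force"],s["wrist_torque"],s["opening"])
f=cam("wrist");save(f["image"],"w24")
E
```

```text
[511.90399816 -88.61603464 293.39646829] [3.13946311e+00 5.48835893e-05 2.06447330e+00] [3.46862416 3.8213322  1.75945191] [ 1.00167572 -0.3259912   0.01686822] 0.15168424839117225
```

View pics/w24.png

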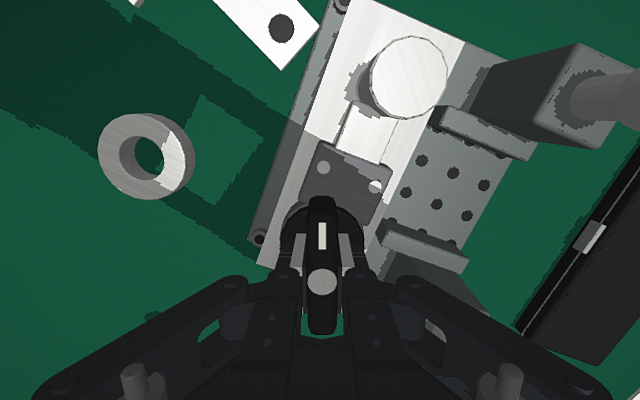

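>>> step_arm([
  {"translation": [0,0,0],"rot": [0,0,0.16]},
  {"translation": [0,0,0],"rot": [0,0,0.16]},
  {"translation": [0,0,0],"rot": [0,0,0.16]},
  {"translation": [0,0,0],"rot": [0,0,0.16]},
  {"translation": [0,0,0],"rot": [0,0,0.16]},
], grip=130)

```text
clock: 31.55
eef_pos: [511.2, -89.0, 293.0]
tcp_rot: [-3.142, -0.0, 1.906]
contact_force: [0.2, -0.2, -0.4]
opening: 0.493
```

>>> step_arm([
  {"translation": [0,0,-2],"rot": [0,0,0]},
  {"translation": [0,0,-6],"rot": [0,0,0]},
  {"translation": [0,0,-12],"rot": [0,0,0]},
  {"translation": [0,0,-14],"rot": [0,0,0]},
  {"translation": [0,0,-14],"rot": [0,0,0]},
  {"translation": [0,0,-14],"rot": [0,0,0]},
])

```text
clock: 32.3
eef_pos: [510.7, -89.0, 431.8]
tcp_rot: [-3.14, -0.001, 1.905]
contact_force: [0.1, -0.1, -0.1]
opening: 0.487
```

```bash
python3 - <<'E'
from h import *
s=readout.sense();print(s["eef_pos"],s["contact_force"])
f=cam("wrist");save(f["image"],"w25");t=cam("scene");save(t["image"],"s25",(200,130,420,310),3.5)
import pickle;pickle.dump((f,t),open("w25.pkl","wb"))
E
```

```text
[510.72511454 -88.97082585 431.76767319] [ 0.11617393 -0.09944887 -0.10300362]
```

View pics/w25.png

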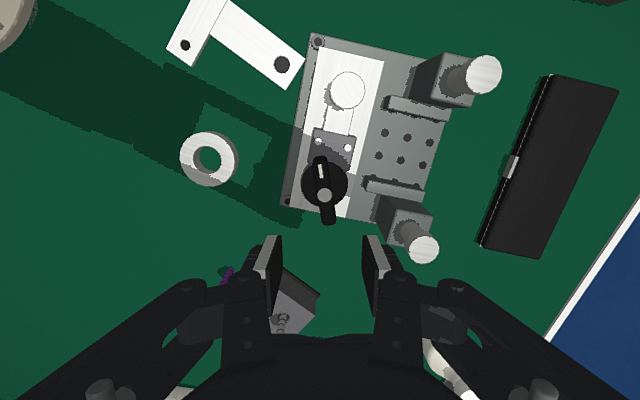

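View pics/s25.png

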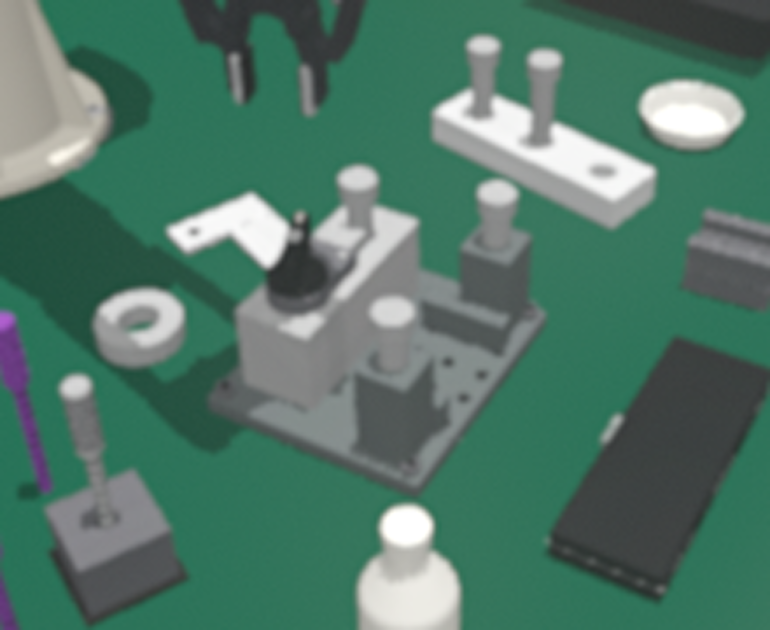

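```bash
python3 - <<'E'
from h import *
import pickle;f,t=pickle.load(open("w25.pkl","rb"))
S=lambda x,y:((x+.5)/3.5-.5+200,(y+.5)/3.5-.5+130)
a=onz(f,319,160,148);b=onz(f,329.5,221,148);d=b-a;print("bar len",np.linalg.norm(d),"yaw",np.arctan2(d[1],d[0]))
for n,w,s in(("post",(347.5,90),S(357,182)),("L",(485,74),S(498,193)),("R",(424,249.5),S(394,313))): print(n,tri([f,t],[w,s]))
tp=cam("top");save(tp["image"],"t26",(210,165,470,290),3)
E
```

```text
bar len 57.37192913855226 yaw -1.0698649863757643
post [501.03795053   0.57826123 139.46250046]
L [602.24307383  48.31061908 143.74748393]
R [ 622.74667324 -111.13174263  142.64730222]
```

View pics/t26.png

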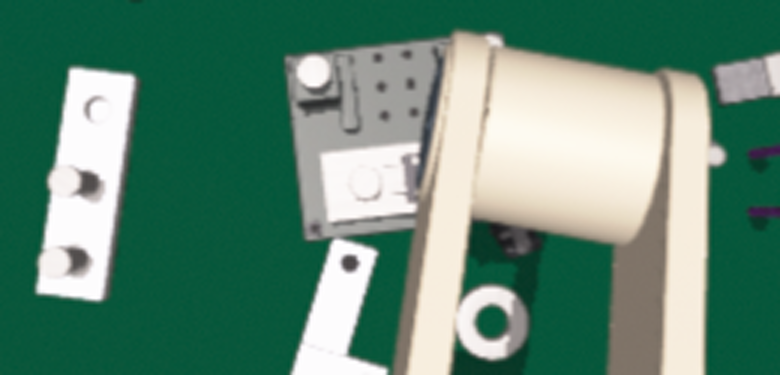

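```bash
python3 - <<'E'
from rig import ticket, readout
print(ticket.sign_off(), readout.sense()["clock"])
E
```

```text
the job is handed in; nothing more can be done
the job is handed in; nothing more can be done
```

I carried out the whole job and handed it in at about 32.5 s of the 72 s allowed; the system reports no verdict.

**What I did:**
- **Sounding:** The depth rod came to a firm stop about 30 mm below the socket mouth (28 N), so the socket takes the 85 mm post.
- **Rod:** I put it back in its stand and released it. The wrist view afterwards shows its top at the predicted place.
- **Post:** I took the short post from the far end of the rack and lowered it into the socket. It touched bottom at a tool height of 289.9 mm, against 290 expected.
- **Knob:** I turned it clockwise by 1.2 rad, released it and lifted clear.

**Last checks:**
- **Knob angle:** The bar stays at about 1.19 rad from its start after release, measured from the wrist camera.
- **Other posts and bystanders:** The middle and long posts are still upright in the rack. I saw no bystander moved, though I did not re-measure them.
- **Robot:** It touches nothing, with contact force about 0.1 N.

**One check disagreed:** A rough two-camera estimate put the post top at 139.5 mm and the fixed rests at 143 to 144 mm, which would be outside the 3 mm limit. I put it down to picking pixels by hand, which is only good to a few mm (the rests also read 1 to 2 mm low). The next socket depth is 14 mm away, and both contact heights match the 30 mm bore, so I handed in on those.

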